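Pack the tiffin tier by colour, close it with the double lid and take the cover off alone

ROBOT

A 6-joint arm with a two-finger parallel gripper is mounted at the origin on the work surface. World frame = base frame: x ahead of the robot, y to its left, z up, the work surface at z = 0. Lengths are in m, angles in degrees, forces in N, time in s.
With the tool pointing down it reaches from about 0.35 to 0.875 m from the base axis. Payload 4.2 kg.
Tool frame: the origin (TCP) lies midway between the tips of the shut fingers; the grasp point (between the pads) lies 19 mm behind it; z points along the fingers, y is the direction in which the jaws open and shut (so a half turn about z gives the same grasp; the last joint's range is limited). The gripper opens to 87 mm and grips with 3 to 60 N. Pads are 19 mm wide; open, the fingers measure 117 mm over their backs; the gripper's body (75 mm by 190 mm) begins 51 mm behind the grasp point.
Start: joints at [83.4, 22.042, 0.453, 0, -68.411, -14.817], TCP at [0.228, 0.582, 0.223] pointing down, gripper open.
Joint ranges: [-179.83, 179.83], [-69.29, 118.12], [-61.27, 80.66], [-181.25, 117.63], [-171.15, -9.14], [-177.46, 177.46]. Speed limits (degrees/s): [159.86, 159.86, 180, 180, 180, 180].

INTERFACE

Orientations are given as a 3x3 rotation matrix whose columns are the frame's x, y, z axes.
In Python, from station import sense, capture, get_calibration, finish_job, spot_in, spot_point gives the robot as it stands.
- The arm moves only by the shell command python3 -m inch 'ROWS'. ROWS is JSON, a list of rows, each an object with "fingers": the finger opening in cm, from 0 to 8.7; "delta_pos": the shift along the tool's x, y, z in cm, a list of three; "spin": the turn about the tool's z in degrees. In form: [{"fingers": fingers, "delta_pos": [dx, dy, dz], "spin": spin}, ...]. A call has 1 to 20 rows; each row is the pose to reach, as a shift and turn from the pose commanded when the call began, along the tool's axes at that moment; what a row does not reach only later rows make up. A row lasts 1/10 s, in which the tool goes at most 50 mm and 8.59 degrees, less where a joint would pass 70% of its speed; a pose out of reach is approached as far as the arm can. A call with a gripper value outside its range is refused whole. The fingers move at their own pace and stop on an object; the grip force is fixed at half the most. Time passes only in rows, so rows that repeat a pose let the fingers close. It gives the time, the measured TCP pose, the force and the opening at its end, in the units of the state.
- sense(): the state, without advancing time (a new reading comes with each control period).
- capture(name): name is "scene" or "top" or "wrist"; returns the picture (400x640x3 uint8, red, green, blue); there is no depth.
- get_calibration(name): a dict with "K" (3x3 intrinsics, pixels), "T" (4x4, takes a point from camera to world coordinates). Camera axes: x right, y up, looking along -z (the intrinsics and any distortion apply to the point x, -y, -z); pixel columns grow to the right and rows downward; lengths in m; the calibration is good to about 2 mm. A picture is of the moment at which its call begins: read the wrist's pose just before it. get_calibration takes no time and is no camera call; for the wrist camera it gives the pose at the moment of the call.
- finish_job(): hands the job in, once; it reports no verdict.
Trained networks look in the newest picture that a camera, given by its name, has taken for a name from the list of things; names that differ only in an ending like _2 or _b are one class to them, and where a whole thing is asked for, a point or a joint stands for the part that bears it (a point fixed in the world has none). Each returns a list of dicts, best first, with "conf" (0 to 1); they miss things now and then, are a little off and sometimes report something else, mostly with a low value. They report only what shows in the picture. A call takes as long as a camera call.
- spot_in(camera, target): "extent" ([left, top, right, bottom] as shares, 0 to 1, of the picture: columns of its width, rows of its height, round what is visible of it).
- spot_point(camera, target): "location" ([column, row] as shares, 0 to 1, of the picture: columns of its width, rows of its height: a listed point, or the origin of a listed thing).
The state is a dict: "time_s": time; "joints": joint angles; "joint_velocities": joint speeds; "effort": joint torques, N m; "tcp_pos": TCP position; "ee_rot": TCP orientation; "wrist_force": force on the tool from outside, world axes, zero at the start; "moment": the same for the moment, N m; "gripper_width": opening from 0.0 (shut) to 1.0 (fully open).
Only numpy, scipy, OpenCV 4.12 (cv2) and the standard library are available. Lean on these libraries where they do the work, as an engineer would, in place of code of your own. Each camera call takes 0.05 s, during which the arm holds its last target.

TASK

Pack the open tiffin tier for lunch: stand the blue tub in the blue half of the tier and the yellow tub in the yellow half, then carry the nested double lid over by the black knob and lower it gently, cover and all, until the inner lid sits fully home on the tier, and let go. Then take the copper cover by its wooden collar and lift it alone straight up, leaving the inner lid seated and undisturbed, and finish still holding the cover level above the tier, about 10 cm clear of the inner lid. Leave the tier where it stands and do not disturb the stacked tiers, the teacup, the red egg mould or the fork.

Things in the scene. Friction and masses are not known exactly. Their poses are not given: they have to be found in the camera images.
- tin: Open round steel tiffin tier, loose, 0.8 kg, outer diameter 152, height 54, wall 3, floor 4 thick (mm). An upright divider 3 mm thick, top 38 mm above the underside, runs through the centre along the tier's own x: the +y half has a blue floor, the -y half a yellow one. A latch outside at +x reaches 83 mm from the axis. Origin: centre of the underside, z up.
- tin_rim (a point): Centre of the tier's mouth, level with its rim, 54 mm above the tier's underside.
- blue_half (a point): Middle of the blue half's floor (36 mm from the tier's centre towards its own +y). The tub's underside belongs about here. To fit the open fingers in, let them close along the divider (the tier's own x axis).
- yellow_half (a point): Middle of the yellow half's floor (36 mm from the tier's centre towards its own -y). The tub's underside belongs about here; let the fingers close along the divider (the tier's own x axis).
- blue_tub_center (a point): Blue upright round condiment tub, closed, with a narrow white band round it, diameter 34 mm, height 40 mm, about 50 g. Point: its centre, 20 mm above its underside.
- yellow_tub_center (a point): Yellow upright round condiment tub, closed, with a narrow white band round it, diameter 34 mm, height 40 mm, about 50 g. Point: its centre, 20 mm above its underside.
- inner_lid: Steel inner lid, 250 g, at first flat on the counter under the nested cover. From its underside up: plug 138 mm across (tapered foot 132), 8 mm deep, that enters the tier's mouth; plate 156 mm across, 3 mm thick, that rests on the rim; black round knob, diameter 22, from 11 to 70 mm. Origin: centre of the plug's underside; fully home it is 46 mm above the tier's underside.
- inner_knob (a point): Middle of the free upper part of the black knob, 53 mm above the inner lid's underside. Nested, the knob sticks up freely out of the cover's collar, from 35 mm (collar top) to 70 mm (knob top) above that underside. Lifting the knob lifts the inner lid with the cover resting on it.
- cover: Copper-coloured outer cover, 200 g, loosely nested on the inner lid. Plate 168 mm across, 3 mm thick, skirt 6 mm down round the inner lid's edge; central upright wooden collar, outer diameter 42, inner 30, top 24 mm above the plate's underside; the black knob passes through it with 4 mm play. Origin: centre of the plate's underside, nested 11 mm above the inner lid's underside.
- collar (a point): Centre of the wooden collar, half-way up the part that stands above the plate (21 mm tall), 13.5 mm above the plate's underside. The fingers may grip the upper half of the collar; the black knob then stands up 35 mm above the collar's top between them.
- tiffin_stack: Bystander: two closed stacked steel tiffin tiers with side latches, diameter 155 mm, 114 mm tall. Origin: centre of the underside.
- teacup: Bystander: white ceramic cup, diameter 82 mm, 62 mm tall, with a handle. Origin: centre of the underside.
- egg_mould: Bystander: red square egg mould with four round hollows, 115 x 115 x 30 mm. Origin: centre of the underside.
- fork: Bystander: green plastic fork lying flat along its own x axis, 170 mm long, 24 mm wide, 4 mm thick. Origin: on the underside, near the middle.

How it is judged:
By the outcome, as a careful person would: the job done as asked, in the order asked, and still so for the second after the job is handed in, while the arm keeps its last pose, push and grip.
It also fails if it takes over 67 s, if anything falls off the work surface, if the arm or the gripper's body presses on something with over 40 N, if the wrist force passes 120 N, or if a joint passes its speed limit or range.

## Working session

There is one attempt and no reset: what is moved stays moved. The work goes in short steps, Python scripts to look and compute and a shell command to move; the robot and the scene stay as the last step left them, time stands still between calls to the robot, and variables do not carry over. Pictures are saved under pics/ and viewed, and the job is handed in when it is done.

```bash
ls; mkdir -p pics; python3 - <<'E'
from station import *
import cv2,numpy as np
s=sense();print({k:np.round(v,3).tolist() for k,v in s.items()})
for n in("scene","top"):
    im=capture(n);cv2.imwrite(f"pics/{n}0.png",im[:,:,::-1])
    c=get_calibration(n);print(n,np.round(c['K'],2).tolist(),np.round(c['T'],4).tolist(),[k for k in c])
E
```

```text
pics
{'time_s': 0.0, 'joints': [83.402, 22.092, 0.381, -0.029, -68.411, -14.816], 'joint_velocities': [0.063, 0.096, 0.054, 0.097, 0.002, -0.044], 'effort': [0.001, -39.066, 18.74, 4.22, 0.011, -0.0], 'tcp_pos': [0.228, 0.581, 0.221], 'ee_rot': [[0.931, -0.365, -0.001], [-0.365, -0.931, -0.002], [0.0, 0.002, -1.0]], 'wrist_force': [-0.021, -0.125, 0.15], 'moment': [0.023, -0.062, 0.018], 'gripper_width': 0.997}
scene [[376.78, 0.0, 312.45], [0.0, 376.78, 199.38], [0.0, 0.0, 1.0]] [[0.6289, -0.4327, 0.646, 1.2175], [0.7775, 0.3422, -0.5277, -0.5731], [0.0073, 0.8341, 0.5516, 0.6126], [0.0, 0.0, 0.0, 1.0]] ['K', 'T']
top [[500.32, 0.0, 321.74], [0.0, 500.32, 191.15], [0.0, 0.0, 1.0]] [[0.0597, 0.9724, -0.2257, 0.3143], [-0.9982, 0.0585, -0.012, -0.0728], [0.0015, 0.226, 0.9741, 1.3058], [0.0, 0.0, 0.0, 1.0]] ['K', 'T']
```

View pics/scene0.png

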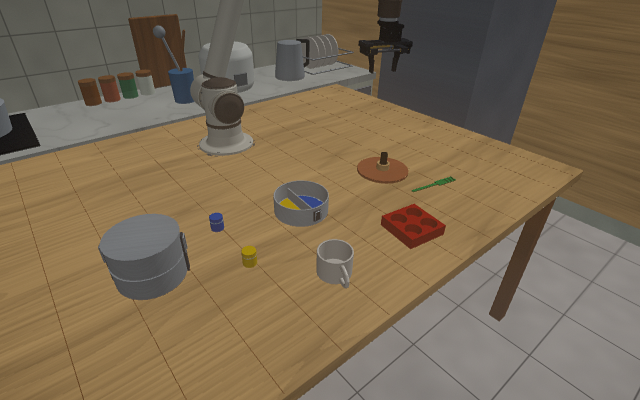

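View pics/top0.png

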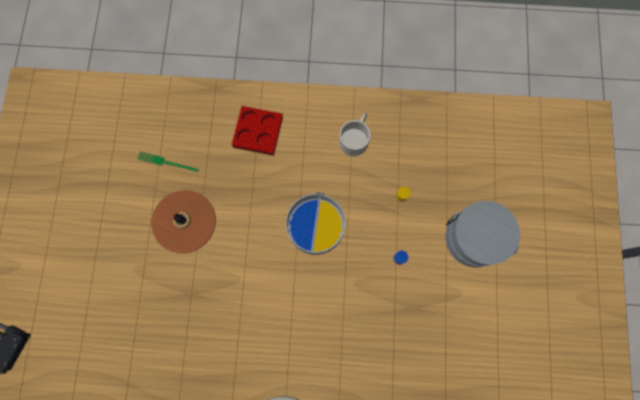

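The scene view shows the tier at about (301,203), the lid at (382,168), the blue tub at (217,222) and the yellow tub at (249,257). The top view shows the tier at (316,224), the lid at (183,221), blue at (401,257) and yellow at (403,193).

```bash
cat > h.py <<'E'
from station import *
import numpy as np,cv2
def ray(cal,uv):
    K,T=cal['K'],cal['T'];K=np.array(K);T=np.array(T)
    d=np.linalg.solve(K,[uv[0],uv[1],1.]);d=np.array([d[0],-d[1],-d[2]])
    return T[:3,3],T[:3,:3]@d
def onz(cal,uv,z):
    o,d=ray(cal,uv);return o+d*(z-o[2])/d[2]
def proj(cal,P):
    T=np.array(cal['T']);p=T[:3,:3].T@(np.array(P)-T[:3,3]);q=np.array(cal['K'])@[p[0],-p[1],-p[2]];return q[:2]/q[2]
def tri(rs):
    A=np.zeros((3,3));b=np.zeros(3)
    for o,d in rs:
        d=d/np.linalg.norm(d);M=np.eye(3)-np.outer(d,d);A+=M;b+=M@o
    return np.linalg.solve(A,b)
E
python3 - <<'E'
from h import *
Z=dict(tin=0,tin_rim=.054,blue_half=.004,yellow_half=.004,blue_tub_center=.02,yellow_tub_center=.02,inner_knob=.053,collar=.0245,cover=.011,tiffin_stack=0,teacup=0,egg_mould=0,fork=0)
for n in("scene","top"): capture(n)
for t,z in Z.items():
    rs=[];o=[]
    for n in("scene","top"):
        c=get_calibration(n);r=spot_point(n,t)
        if not r: o.append(None);continue
        uv=np.array(r[0]['location'])*[640,400];rs.append(ray(c,uv))
        o.append((round(r[0]['conf'],2),np.round(uv,1).tolist(),np.round(onz(c,uv,z),3).tolist()))
    print(t,o,np.round(tri(rs),3) if len(rs)==2 else '')
E
```

```text
tin [(0.86, [305.2, 212.3], [0.539, -0.044, 0.0]), (0.73, [315.0, 223.9], [0.527, -0.044, 0.0])] [ 0.53  -0.042 -0.006]
tin_rim [(0.59, [300.1, 196.2], [0.53, -0.055, 0.054]), (0.86, [314.3, 219.9], [0.529, -0.043, 0.054])] [ 0.527 -0.047  0.05 ]
blue_half [(0.76, [312.3, 204.4], [0.525, -0.008, 0.004]), (0.91, [303.4, 220.8], [0.533, -0.013, 0.004])] [ 0.532 -0.014  0.01 ]
yellow_half [(0.87, [290.7, 212.9], [0.52, -0.081, 0.004]), (0.55, [329.9, 224.5], [0.527, -0.084, 0.004])] [ 0.526 -0.084  0.009]
blue_tub_center [(0.8, [219.4, 220.1], [0.449, -0.26, 0.02]), (0.71, [400.2, 255.7], [0.455, -0.268, 0.02])] [ 0.455 -0.265  0.026]
yellow_tub_center [(0.62, [248.7, 256.7], [0.619, -0.273, 0.02]), (0.67, [401.2, 195.1], [0.614, -0.266, 0.02])] [ 0.615 -0.269  0.015]
inner_knob [(0.5, [380.6, 154.7], [0.494, 0.306, 0.053]), (0.68, [178.2, 215.1], [0.52, 0.303, 0.053])] [0.513 0.293 0.067]
collar [(0.79, [381.4, 164.4], [0.507, 0.3, 0.024]), (0.72, [182.3, 224.1], [0.502, 0.298, 0.024])] [0.504 0.301 0.022]
cover [(0.54, [335.6, 273.4], [0.778, -0.145, 0.011]), (0.56, [181.6, 220.8], [0.513, 0.305, 0.011])] [ 0.511  0.289 -0.389]
tiffin_stack [(0.76, [152.4, 275.3], [0.517, -0.464, 0.0]), (0.84, [475.2, 241.4], [0.506, -0.466, 0.0])] [ 0.508 -0.465 -0.007]
teacup [(0.65, [335.3, 272.1], [0.766, -0.135, 0.0]), (0.85, [354.8, 141.3], [0.762, -0.139, 0.0])] [ 0.764 -0.137 -0.001]
egg_mould [(0.76, [415.1, 227.8], [0.775, 0.141, 0.0]), (0.92, [258.1, 132.2], [0.773, 0.128, 0.0])] [0.776 0.132 0.003]
fork [(0.42, [430.4, 185.2], [0.667, 0.354, 0.0]), (0.55, [166.5, 161.2], [0.675, 0.369, 0.0])] [0.669 0.363 0.   ]
```

```bash
cat >> h.py <<'E'
def go(xyz,az=None):
    """print row numbers from current measured pose to TCP target xyz, tool-x azimuth az"""
    s=sense();R=np.array(s['ee_rot']);p=np.array(s['tcp_pos'])
    a0=np.degrees(np.arctan2(R[1,0],R[0,0]))
    d=R.T@(np.array(xyz)-p)*100
    print('pos',np.round(p,4),'az',round(a0,2),'delta_cm',np.round(d,2),'spin',None if az is None else round((a0-az+180)%360-180,2),'t',round(s['time_s'],2))
E
python3 - <<'E'
from h import *
c=get_calibration("wrist");s=sense();R=np.array(s['ee_rot']);T=c['T']
print(np.round(R.T@(T[:3,3]-s['tcp_pos']),4),np.round(R.T@T[:3,:3],3),c['K'])
go([.535,-.267,.26],-90)
# refine with colour
im=capture("top");ct=get_calibration("top");hsv=cv2.cvtColor(im,cv2.COLOR_RGB2HSV)
ims=capture("scene");cs=get_calibration("scene");hs=cv2.cvtColor(ims,cv2.COLOR_RGB2HSV)
for n,lo,hi in(("blue",(105,150,60),(130,255,255)),("yel",(22,200,100),(32,255,255))):
  for nm,h,c in(("top",hsv,ct),("scene",hs,cs)):
    m=cv2.inRange(h,lo,hi);k,l,st,ce=cv2.connectedComponentsWithStats(m)
    for i in range(1,k):
        if st[i,4]>25: print(n,nm,st[i].tolist(),np.round(ce[i],1),np.round(onz(c,ce[i],.02),3),np.round(onz(c,ce[i],.04),3))
E
```

```text
[ 0.0824 -0.0011 -0.1621] [[-0.     0.955  0.296]
 [ 1.     0.    -0.   ]
 [-0.001  0.296 -0.955]] [[324.0517391    0.         323.18581266]
 [  0.         324.0517391  197.22079072]
 [  0.           0.           1.        ]]
pos [0.2282 0.5818 0.2225] az -21.42 delta_cm [59.56 67.82 -3.74] spin 68.58 t 1.5
blue top [290, 201, 27, 49, 893] [303.7 223.9] [ 0.522 -0.015  0.02 ] [ 0.519 -0.016  0.04 ]
blue top [395, 251, 12, 12, 111] [400.6 256.9] [ 0.452 -0.269  0.02 ] [ 0.45  -0.266  0.04 ]
yel top [397, 187, 14, 14, 133] [403.2 193.1] [ 0.62  -0.272  0.02 ] [ 0.615 -0.269  0.04 ]
yel top [315, 202, 26, 49, 874] [327. 227.] [ 0.518 -0.076  0.02 ] [ 0.515 -0.076  0.04 ]
yel scene [280, 199, 19, 10, 88] [288.4 203.7] [ 0.499 -0.073  0.02 ] [ 0.523 -0.09   0.04 ]
yel scene [242, 246, 14, 12, 131] [248.6 251.1] [ 0.602 -0.263  0.02 ] [ 0.623 -0.274  0.04 ]
yel scene [243, 257, 14, 10, 95] [249.8 262.1] [ 0.636 -0.28   0.02 ] [ 0.656 -0.29   0.04 ]
```

```bash
python3 -m inch '[{"fingers":8.7,"delta_pos":[15,17,-4],"spin":20},{"fingers":8.7,"delta_pos":[30,34,-4],"spin":40},{"fingers":8.7,"delta_pos":[45,51,-4],"spin":60},{"fingers":5,"delta_pos":[59.56,67.8,-4],"spin":68.6},{"fingers":5,"delta_pos":[59.56,67.8,-4],"spin":68.6},{"fingers":5,"delta_pos":[59.56,67.8,-4],"spin":68.6},{"fingers":5,"delta_pos":[59.56,67.8,-4],"spin":68.6},{"fingers":5,"delta_pos":[59.56,67.8,-4],"spin":68.6},{"fingers":5,"delta_pos":[59.56,67.8,-4],"spin":68.6},{"fingers":5,"delta_pos":[59.56,67.8,-4],"spin":68.6},{"fingers":5,"delta_pos":[59.56,67.8,-4],"spin":68.6},{"fingers":5,"delta_pos":[59.56,67.8,-4],"spin":68.6},{"fingers":5,"delta_pos":[59.56,67.8,-4],"spin":68.6},{"fingers":5,"delta_pos":[59.56,67.8,-4],"spin":68.6},{"fingers":5,"delta_pos":[59.56,67.8,-4],"spin":68.6},{"fingers":5,"delta_pos":[59.56,67.8,-4],"spin":68.6},{"fingers":5,"delta_pos":[59.56,67.8,-4],"spin":68.6},{"fingers":5,"delta_pos":[59.56,67.8,-4],"spin":68.6},{"fingers":5,"delta_pos":[59.56,67.8,-4],"spin":68.6},{"fingers":5,"delta_pos":[59.56,67.8,-4],"spin":68.6}]'; python3 - <<'E'
from h import *
go([.535,-.267,.26],-90)
c=get_calibration("wrist");im=capture("wrist");cv2.imwrite("pics/w1.png",im[:,:,::-1])
for t,z in(("blue_tub_center",.02),("yellow_tub_center",.02),("tin",0),("tin_rim",.054)):
    for r in spot_point("wrist",t)[:2]:
        uv=np.array(r['location'])*[640,400];print(t,round(r['conf'],2),uv.round(1),np.round(onz(c,uv,z),4))
E
```

```text
time_s: 3.6
tcp_pos: [0.5349, -0.268, 0.2616]
ee_rot: [[-0.003, -1.0, -0.001], [-1.0, 0.003, 0.001], [-0.001, 0.001, -1.0]]
wrist_force: [-0.4, -0.1, 0.5]
gripper_width: 0.576
pos [ 0.5349 -0.268   0.2616] az -90.17 delta_cm [-0.1  -0.01  0.16] spin -0.17 t 3.6
blue_tub_center 0.55 [388.6 161.1] [ 0.453  -0.2713  0.02  ]
yellow_tub_center 0.76 [253.6 158. ] [ 0.6229 -0.2758  0.02  ]
tin 0.87 [331.7 305.2] [ 0.5232 -0.045   0.    ]
tin 0.45 [255.5 159.8] [ 0.6249 -0.2697  0.    ]
tin_rim 0.8 [332.7 328. ] [ 0.5233 -0.0474  0.054 ]
```

View pics/w1.png

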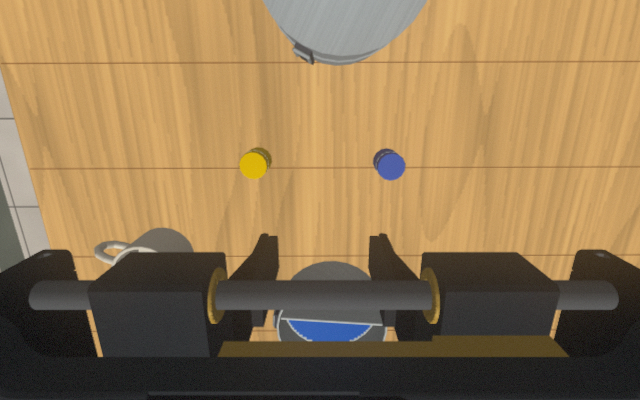

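The wrist view shows yellow's top disc at about (253,165) and blue's at (390,166). The tier is partly hidden at (331,305).

```bash
python3 - <<'E'
from h import *
c=get_calibration("wrist");im=cv2.imread("pics/w1.png");h=cv2.cvtColor(im,cv2.COLOR_BGR2HSV)
for n,x0 in(("y",253),("b",390)):
    print(n,h[165,x0])
    H=h[165,x0].astype(int);m=(np.abs(h[...,0].astype(int)-H[0])<6)&(h[...,2]>H[2]-25)&(h[...,1]>H[1]-60)
    k,l,st,ce=cv2.connectedComponentsWithStats(m.astype(np.uint8));i=l[165,x0]
    print(st[i],ce[i],onz(c,ce[i],.04).round(4))
    uv=ce[i]
    a=onz(c,[st[i][0],uv[1]],.04);b=onz(c,[st[i][0]+st[i][2],uv[1]],.04);print('diam',np.linalg.norm(a-b))
go([.453,-.2705,.26],-90)
E
```

```text
y [ 25 242 218]
[239 153  28  26 559] [252.5313059 165.4490161] [ 0.6214 -0.2672  0.04  ]
diam 0.03383257844161299
b [114 132 164]
[378 154  27  26 540] [390.90925926 166.47037037] [ 0.4542 -0.2662  0.04  ]
diam 0.032630704248686325
pos [ 0.5349 -0.2655  0.2632] az -89.91 delta_cm [0.48 8.2  0.31] spin 0.09 t 3.85
```

```bash
python3 -m inch '[{"fingers":5,"delta_pos":[0,8.1,10],"spin":0},{"fingers":5,"delta_pos":[0,8.1,10],"spin":0},{"fingers":5,"delta_pos":[0,8.1,17],"spin":0},{"fingers":5,"delta_pos":[0,8.1,17],"spin":0},{"fingers":5,"delta_pos":[0,8.1,17],"spin":0},{"fingers":5,"delta_pos":[0,8.1,17],"spin":0}]';python3 - <<'E'
from h import *
go([.4535,-.267,.010],-90)
c=get_calibration("wrist");im=capture("wrist");cv2.imwrite("pics/w2.png",im[:,:,::-1])
E
```

```text
time_s: 4.45
tcp_pos: [0.4552, -0.2667, 0.0938]
ee_rot: [[0.002, -1.0, 0.001], [-1.0, -0.002, -0.001], [0.001, -0.001, -1.0]]
wrist_force: [0.8, -0.3, 1.0]
gripper_width: 0.573
pos [ 0.4552 -0.2667  0.0938] az -89.89 delta_cm [0.02 0.18 8.38] spin 0.11 t 4.45
```

View pics/w2.png

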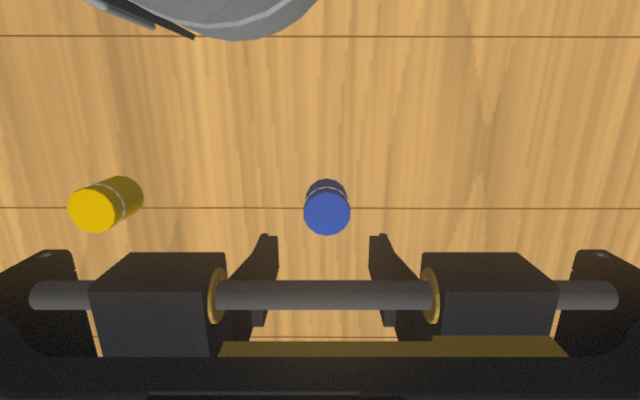

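The blue tub's top at (327,213) sits between the fingers, whose mid column is about 323. I'll measure once more and descend.

```bash
python3 - <<'E'
from h import *
c=get_calibration("wrist");im=cv2.imread("pics/w2.png");h=cv2.cvtColor(im,cv2.COLOR_BGR2HSV)
for n,x0,y0 in(("y",92,210),("b",327,213)):
    H=h[y0,x0].astype(int);m=(np.abs(h[...,0].astype(int)-H[0])<6)&(h[...,2]>H[2]-15)&(h[...,1]>H[1]-60)
    k,l,st,ce=cv2.connectedComponentsWithStats(m.astype(np.uint8));i=l[y0,x0]
    print(st[i],ce[i],onz(c,ce[i],.04).round(4))
E
```

```text
[  67  190   47   43 1528] [ 90.33115183 210.68390052] [ 0.6237 -0.2705  0.04  ]
[ 305  193   44   42 1468] [326.37874659 213.78746594] [ 0.4554 -0.2686  0.04  ]
```

```bash
python3 -m inch '[{"fingers":5,"delta_pos":[0,0.1,4],"spin":0},{"fingers":5,"delta_pos":[0,0.1,6.5],"spin":0},{"fingers":5,"delta_pos":[0,0.1,8.2],"spin":0},{"fingers":5,"delta_pos":[0,0.1,8.2],"spin":0}]'
```

```text
time_s: 4.9
tcp_pos: [0.4544, -0.2668, 0.0109]
ee_rot: [[0.001, -1.0, 0.001], [-1.0, -0.001, -0.0], [0.0, -0.001, -1.0]]
wrist_force: [1.0, -0.7, -0.7]
gripper_width: 0.577
```

```bash
python3 -m inch '[{"fingers":0,"delta_pos":[0,0,0],"spin":0},{"fingers":0,"delta_pos":[0,0,0],"spin":0},{"fingers":0,"delta_pos":[0,0,0],"spin":0},{"fingers":0,"delta_pos":[0,0,0],"spin":0},{"fingers":0,"delta_pos":[0,0,0],"spin":0},{"fingers":0,"delta_pos":[0,0,-1],"spin":0},{"fingers":0,"delta_pos":[0,0,-4],"spin":0},{"fingers":0,"delta_pos":[0,0,-8],"spin":0},{"fingers":0,"delta_pos":[0,0,-12],"spin":0},{"fingers":0,"delta_pos":[0,0,-15],"spin":0},{"fingers":0,"delta_pos":[0,0,-15],"spin":0}]'
python3 - <<'E'
from h import *
ims={}
for n in("top","scene","wrist"):
    im=capture(n);ims[n]=im
t=cv2.resize(ims["top"][150:300,200:450],(750,450),interpolation=cv2.INTER_CUBIC);cv2.imwrite("pics/t3.png",t[:,:,::-1]);cv2.imwrite("pics/top3_raw.png",ims["top"][:,:,::-1])
cv2.imwrite("pics/w3.png",ims["wrist"][:,:,::-1])
cv2.imwrite("pics/s3.png",ims["scene"][:,:,::-1])
go([.45,-.267,.16])
E
```

```text
time_s: 6.0
tcp_pos: [0.4559, -0.2679, 0.1663]
ee_rot: [[0.0, -1.0, 0.011], [-1.0, -0.001, -0.004], [0.004, -0.011, -1.0]]
wrist_force: [0.0, -0.4, -0.0]
gripper_width: 0.385
pos [ 0.4522 -0.2665  0.1602] az -90.05 delta_cm [0.05 0.22 0.02] spin None t 6.15
```

View pics/t3.png

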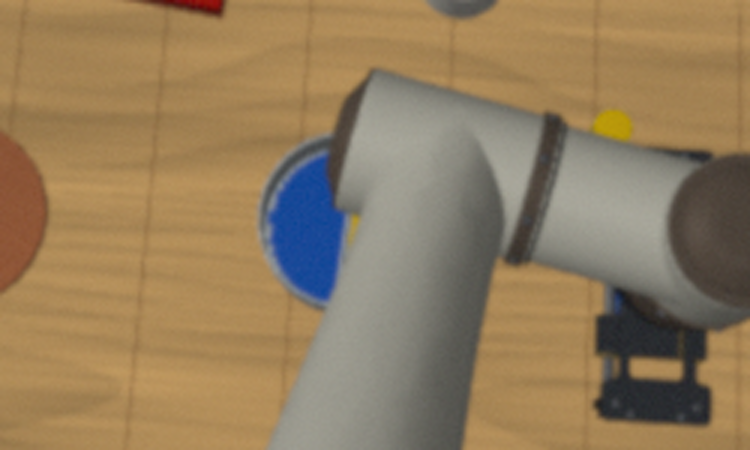

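View pics/w3.png

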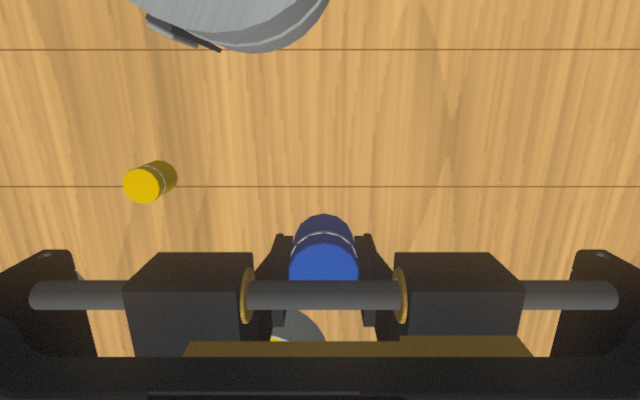

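Blue is held: opening is 33.5 mm and the tub shows at (323,250) between the pads. Next I'll measure the tier from the initial top picture.

```bash
python3 - <<'E'
from h import *
im=cv2.imread("pics/top0.png");c=get_calibration("top")
x0,y0=280,180
cv2.imwrite("pics/t0c.png",cv2.resize(im[y0:y0+90,x0:x0+75],None,fx=6,fy=6,interpolation=cv2.INTER_CUBIC))
h=cv2.cvtColor(im,cv2.COLOR_BGR2HSV)[...]
# blue & yellow floor masks
cs={}
for n,lo,hi in(("b",(105,150,60),(130,255,255)),("y",(22,200,100),(32,255,255))):
    m=cv2.inRange(h,lo,hi);m[:,:285]=0;m[:,350:]=0
    ys,xs=np.nonzero(m);P=np.array([onz(c,(x,y),.004)[:2] for x,y in zip(xs,ys)]);cs[n]=P
    print(n,P.mean(0),len(P))
# divider: linear separation, per row boundary
B=cs['b'];Y=cs['y']
A=np.r_[np.c_[B,np.ones(len(B))],np.c_[Y,np.ones(len(Y))]];t=np.r_[np.ones(len(B)),-np.ones(len(Y))]
from scipy.optimize import minimize
f=lambda w:np.logaddexp(0,-t*(A@w)*500).mean()
w=minimize(f,[0,1,.045],method='Nelder-Mead',options=dict(maxiter=4000,xatol=1e-7,fatol=1e-9)).x
print('normal az(+y dir)',np.degrees(np.arctan2(w[1],w[0])),'y at x=.53',-(w[2]+w[0]*.53)/w[1])
# steel mask: low saturation
hsv=h;m=((hsv[...,1]<60)|cv2.inRange(h,(105,150,60),(130,255,255)).astype(bool)|cv2.inRange(h,(22,200,100),(32,255,255)).astype(bool)).astype(np.uint8)
m2=np.zeros_like(m);m2[y0:y0+90,x0:x0+75]=m[y0:y0+90,x0:x0+75]
k,l,st,ce=cv2.connectedComponentsWithStats(m2);i=1+np.argmax(st[1:,4]);print(st[i],ce[i])
cn=max(cv2.findContours((l==i).astype(np.uint8),0,1)[0],key=len)[:,0]
Q=np.array([onz(c,p,.054)[:2] for p in cn]);
from scipy.optimize import least_squares
r=least_squares(lambda v:np.hypot(*(Q-v[:2]).T)-v[2],[.53,-.045,.076],loss='soft_l1',f_scale=.002);print(r.x)
r=least_squares(lambda v:np.hypot(*(Q-v[:2]).T)-.077,[.53,-.045],loss='soft_l1',f_scale=.002);print(r.x)
E
```

```text
b [ 0.52490124 -0.01470412] 896
y [ 0.52034568 -0.07620759] 872
normal az(+y dir) 90.04116425318625 y at x=.53 -0.04565866524117474
[ 286  192   60   62 1624] [308.65763547 221.11576355]
[ 0.52078045 -0.04579984  0.07543342]
[ 0.52092739 -0.0458261 ]
```

View pics/t0c.png

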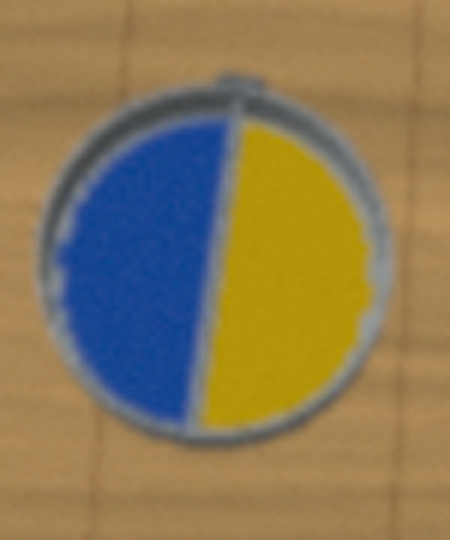

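```bash
python3 - <<'E'
from h import *
c=get_calibration("top");im=cv2.imread("pics/top0.png");h=cv2.cvtColor(im,cv2.COLOR_BGR2HSV)
mb=cv2.inRange(h,(105,150,60),(130,255,255));my=cv2.inRange(h,(22,200,100),(32,255,255))
B=[];Y=[]
for v in range(206,246):
    B.append((np.nonzero(mb[v,285:350])[0].max()+285+.5,v)); Y.append((np.nonzero(my[v,285:350])[0].min()+285-.5,v))
for n,L in(("b",B),("y",Y),("mid",(np.array(B)+Y)/2)):
  for z in(.004,.038):
    P=np.array([onz(c,p,z)[:2] for p in L]);k=np.polyfit(P[:,0],P[:,1],1);print(n,z,'angle',np.degrees(np.arctan(k[0])),'y@.521',np.polyval(k,.521))
E
```

```text
b 0.004 angle -4.717429579654421 y@.521 -0.040316566905375044
b 0.038 angle -4.717429579654415 y@.521 -0.04160924063701683
y 0.004 angle -4.610198580802816 y@.521 -0.05076543197561715
y 0.038 angle -4.610198580802822 y@.521 -0.0517750464685216
mid 0.004 angle -4.663525688224599 y@.521 -0.0455406786485746
mid 0.038 angle -4.6635256882246 y@.521 -0.04669180340414833
```

```bash
python3 -m inch '[{"fingers":0,"delta_pos":[-34.7,-7.3,-6],"spin":4.6},{"fingers":0,"delta_pos":[-34.7,-7.3,-6],"spin":4.6},{"fingers":0,"delta_pos":[-34.7,-7.3,-6],"spin":4.6},{"fingers":0,"delta_pos":[-34.7,-7.3,-6],"spin":4.6},{"fingers":0,"delta_pos":[-34.7,-7.3,-6],"spin":4.6},{"fingers":0,"delta_pos":[-34.7,-7.3,-6],"spin":4.6},{"fingers":0,"delta_pos":[-34.7,-7.3,-6],"spin":4.6},{"fingers":0,"delta_pos":[-34.7,-7.3,-6],"spin":4.6},{"fingers":0,"delta_pos":[-34.7,-7.3,-6],"spin":4.6},{"fingers":0,"delta_pos":[-34.7,-7.3,-6],"spin":4.6}]'
python3 - <<'E'
from h import *
go([.526,.08,.22],-94.6)
c=get_calibration("wrist");im=capture("wrist");cv2.imwrite("pics/w4.png",im[:,:,::-1]);np.save("w4T.npy",c['T'])
for t,z in(("tin",0),("tin_rim",.054),("blue_half",.004),("yellow_half",.004)):
    for r in spot_point("wrist",t)[:1]:
        uv=np.array(r['location'])*[640,400];print(t,round(r['conf'],2),uv.round(1),np.round(onz(c,uv,z),4))
E
```

```text
time_s: 7.15
tcp_pos: [0.5251, 0.0793, 0.219]
ee_rot: [[-0.081, -0.997, -0.004], [-0.997, 0.081, -0.001], [0.002, 0.003, -1.0]]
wrist_force: [-0.0, -0.8, -1.8]
gripper_width: 0.381
pos [0.5251 0.0793 0.219 ] az -94.64 delta_cm [-0.07 -0.08 -0.1 ] spin -0.04 t 7.15
tin 0.98 [312.5  55.6] [ 0.5267 -0.0452  0.    ]
tin_rim 0.82 [315.1  43.9] [ 0.5225 -0.0487  0.054 ]
blue_half 0.95 [317.  88.] [ 0.5247 -0.0115  0.004 ]
```

View pics/w4.png

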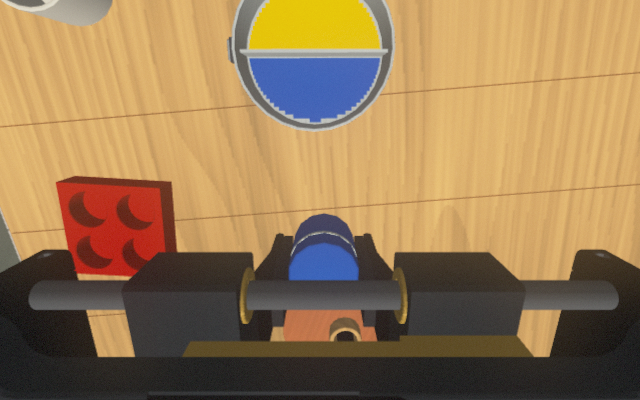

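The tier is clear: rim from column 233 to 394, bottom at row 130, divider at row 51 nearly level, so the yaw is about right. I'll fit the rim.

```bash
python3 - <<'E'
from h import *
from scipy.optimize import least_squares
c=dict(get_calibration("wrist"));c['T']=np.load("w4T.npy")
im=cv2.imread("pics/w4.png");h=cv2.cvtColor(im,cv2.COLOR_BGR2HSV)
# wood: hue 8..22, sat 60..190
wood=((h[...,0]>8)&(h[...,0]<22)&(h[...,1]>70)).astype(np.uint8)
# radial rays from (313,50): outermost non-wood within 100 px
pts=[]
for a in np.radians(np.arange(5,176,3)):
    rr=np.arange(60,100,.5);u=313+rr*np.cos(a);v=50+rr*np.sin(a)
    w=wood[np.round(v).astype(int),np.round(u).astype(int)]
    i=np.argmax(w>0)
    pts.append((u[i],v[i]))
pts=np.array(pts)
for z,R in((.054,.076),):
    Q=np.array([onz(c,p,z)[:2] for p in pts])
    r=least_squares(lambda v:np.hypot(*(Q-v[:2]).T)-v[2],[.526,-.046,.076],loss='soft_l1',f_scale=.001);print(r.x,np.abs(r.fun).max())
    r=least_squares(lambda v:np.hypot(*(Q-v[:2]).T)-R,[.526,-.046],loss='soft_l1',f_scale=.001);print(r.x)
mb=cv2.inRange(h,(105,150,60),(130,255,255));my=cv2.inRange(h,(22,180,100),(32,255,255))
B=[];Y=[]
for u in range(262,372):
    b=np.nonzero(mb[:140,u])[0];y=np.nonzero(my[:140,u])[0]
    B.append((u,b.min()-.5));Y.append((u,y.max()+.5))
for n,L,z in(("y",Y,.038),("b",B,.038),):
    P=np.array([onz(c,p,z)[:2] for p in L]);k=np.polyfit(P[:,0],P[:,1],1);print(n,np.degrees(np.arctan(k[0])),np.polyval(k,.524), np.median(np.array(L)[:,1]))
E
```

```text
[ 0.52485426 -0.04537687  0.07583892] 0.004089075624993013
[ 0.52485082 -0.04558334]
y -4.463081745285064 -0.0478409536768057 47.5
b -4.797399992595515 -0.03795680732172071 58.5
```

```bash
python3 -m inch '[{"fingers":0,"delta_pos":[4,-0.5,3],"spin":0},{"fingers":0,"delta_pos":[8.9,-1,8],"spin":0},{"fingers":0,"delta_pos":[8.9,-1,10],"spin":0},{"fingers":0,"delta_pos":[8.9,-1,12],"spin":0},{"fingers":0,"delta_pos":[8.9,-1,12],"spin":0},{"fingers":0,"delta_pos":[8.9,-1,12],"spin":0}]'
python3 - <<'E'
from h import *
go([.528,-.0096,.0155],-94.6)
im=capture("wrist");cv2.imwrite("pics/w5.png",im[:,:,::-1])
im=capture("scene");cv2.imwrite("pics/s5.png",cv2.resize(im[130:260,200:400],(800,520))[:,:,::-1])
E
```

```text
time_s: 8.0
tcp_pos: [0.5295, -0.0098, 0.1011]
ee_rot: [[-0.081, -0.997, 0.001], [-0.997, 0.081, -0.0], [0.0, -0.001, -1.0]]
wrist_force: [-0.2, -0.1, -0.0]
gripper_width: 0.382
pos [ 0.5295 -0.0098  0.1011] az -94.64 delta_cm [-0.01  0.16  8.56] spin -0.04 t 8.0
```

View pics/s5.png

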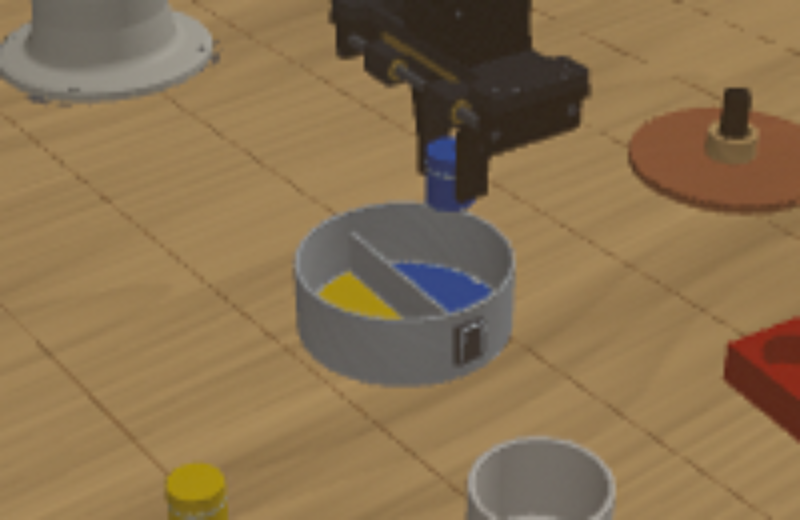

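View pics/w5.png

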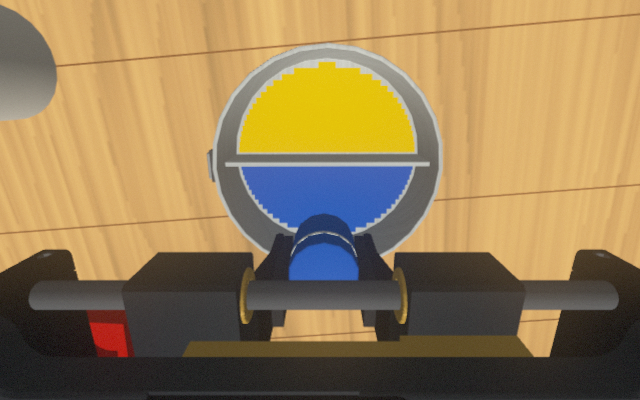

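The tub is above the blue half and the divider is parallel to the jaw axis. The tub column at 324 is about centred on the tier at 328. I'll descend gently.

```bash
python3 -m inch '[{"fingers":0,"delta_pos":[0,0.1,3],"spin":0},{"fingers":0,"delta_pos":[0,0.1,6],"spin":0},{"fingers":0,"delta_pos":[0,0.1,7.5],"spin":0},{"fingers":0,"delta_pos":[0,0.1,8.2],"spin":0},{"fingers":0,"delta_pos":[0,0.1,8.2],"spin":0}]'
python3 -m inch '[{"fingers":0,"delta_pos":[0,0,0.2],"spin":0},{"fingers":0,"delta_pos":[0,0,0.3],"spin":0},{"fingers":0,"delta_pos":[0,0,0.3],"spin":0}]'
```

```text
time_s: 8.6
tcp_pos: [0.5285, -0.0089, 0.0189]
ee_rot: [[-0.08, -0.997, 0.001], [-0.997, 0.08, 0.0], [-0.0, -0.001, -1.0]]
wrist_force: [-0.3, -0.6, 0.6]
gripper_width: 0.382
time_s: 8.9
tcp_pos: [0.5285, -0.0091, 0.0163]
ee_rot: [[-0.08, -0.997, 0.002], [-0.997, 0.08, 0.0], [-0.001, -0.002, -1.0]]
wrist_force: [-1.5, -0.3, -0.1]
gripper_width: 0.385
```

```bash
python3 -m inch '[{"fingers":0,"delta_pos":[0,0,0.1],"spin":0},{"fingers":0,"delta_pos":[0,0,0.1],"spin":0}]'
python3 -m inch '[{"fingers":0,"delta_pos":[0,0,0.1],"spin":0},{"fingers":0,"delta_pos":[0,0,0.1],"spin":0}]'
```

```text
time_s: 9.1
tcp_pos: [0.5285, -0.0091, 0.0162]
ee_rot: [[-0.08, -0.997, 0.001], [-0.997, 0.08, 0.0], [-0.0, -0.001, -1.0]]
wrist_force: [-2.9, 1.1, 7.5]
gripper_width: 0.384
time_s: 9.3
tcp_pos: [0.5285, -0.0091, 0.0162]
ee_rot: [[-0.08, -0.997, 0.002], [-0.997, 0.08, -0.0], [-0.0, -0.002, -1.0]]
wrist_force: [-5.2, 1.8, 14.6]
gripper_width: 0.382
```

Contact is felt, so I'll unload 2 mm, open to 5 cm and rise.

```bash
python3 -m inch '[{"fingers":0,"delta_pos":[0,0,-0.2],"spin":0},{"fingers":0,"delta_pos":[0,0,-0.2],"spin":0},{"fingers":5,"delta_pos":[0,0,-0.2],"spin":0},{"fingers":5,"delta_pos":[0,0,-0.2],"spin":0},{"fingers":5,"delta_pos":[0,0,-0.2],"spin":0},{"fingers":5,"delta_pos":[0,0,-2],"spin":0},{"fingers":5,"delta_pos":[0,0,-5],"spin":0},{"fingers":5,"delta_pos":[0,0,-10],"spin":0},{"fingers":5,"delta_pos":[0,0,-15],"spin":0},{"fingers":5,"delta_pos":[0,0,-15],"spin":0}]'
python3 - <<'E'
from h import *
im=capture("wrist");cv2.imwrite("pics/w6.png",im[:,:,::-1])
im=capture("scene");cv2.imwrite("pics/s6.png",cv2.resize(im[130:260,200:400],(800,520))[:,:,::-1])
go([.621,-.2685,.10],-90)
E
```

```text
time_s: 10.3
tcp_pos: [0.5328, -0.0087, 0.1709]
ee_rot: [[-0.079, -0.997, 0.015], [-0.997, 0.079, 0.002], [-0.003, -0.015, -1.0]]
wrist_force: [0.7, -0.0, 0.3]
gripper_width: 0.574
pos [ 0.5284 -0.0091  0.1647] az -94.64 delta_cm [ 25.12 -11.31   6.46] spin -4.64 t 10.4
```

View pics/s6.png

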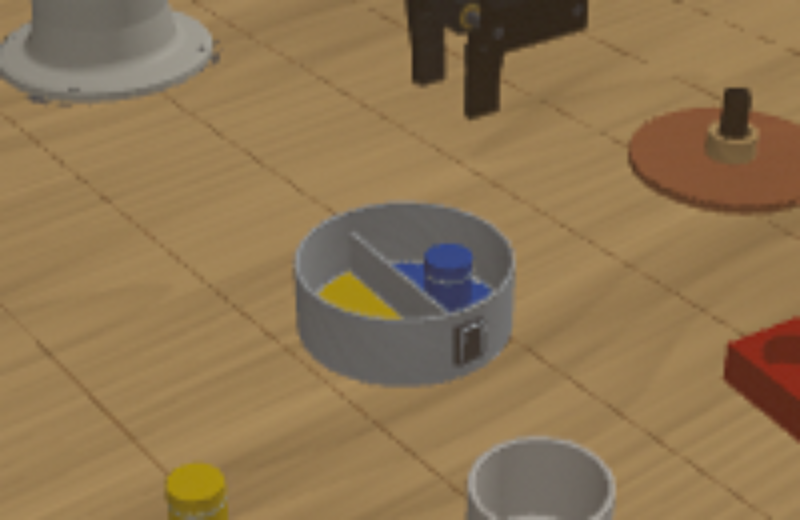

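Blue is standing in its half. On to yellow.

```bash
python3 -m inch '[{"fingers":5,"delta_pos":[25.2,-11.4,0],"spin":0},{"fingers":5,"delta_pos":[25.2,-11.4,0],"spin":0},{"fingers":5,"delta_pos":[25.2,-11.4,0],"spin":0},{"fingers":5,"delta_pos":[25.2,-11.4,2],"spin":0},{"fingers":5,"delta_pos":[25.2,-11.4,5],"spin":0},{"fingers":5,"delta_pos":[25.2,-11.4,8],"spin":0},{"fingers":5,"delta_pos":[25.2,-11.4,8],"spin":0},{"fingers":5,"delta_pos":[25.2,-11.4,8],"spin":0}]'
python3 - <<'E'
from h import *
c=get_calibration("wrist");im=capture("wrist");cv2.imwrite("pics/w7.png",im[:,:,::-1])
h=cv2.cvtColor(im,cv2.COLOR_RGB2HSV);m=cv2.inRange(h,(22,200,190),(32,255,255));m[240:]=0
k,l,st,ce=cv2.connectedComponentsWithStats(m)
for i in range(1,k):
    if st[i,4]>300: print(st[i],onz(c,ce[i],.04))
go([.622,-.269,.0105],-94.6)
E
```

```text
time_s: 11.2
tcp_pos: [0.6189, -0.27, 0.0791]
ee_rot: [[-0.082, -0.997, -0.008], [-0.997, 0.082, 0.002], [-0.001, 0.008, -1.0]]
wrist_force: [-0.3, 0.3, -0.3]
gripper_width: 0.573
[ 297  201   49   39 1567] [ 0.62068941 -0.27185465  0.04      ]
pos [ 0.6204 -0.2694  0.0818] az -94.62 delta_cm [-0.05 -0.18  7.13] spin -0.02 t 11.25
```

View pics/w7.png

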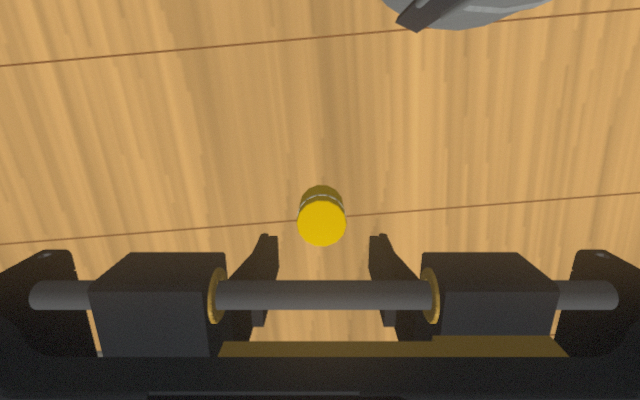

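Yellow is centred at (322,223).

```bash
python3 -m inch '[{"fingers":5,"delta_pos":[0.1,0,4],"spin":0},{"fingers":5,"delta_pos":[0.1,0,6],"spin":0},{"fingers":5,"delta_pos":[0.1,0,7],"spin":0},{"fingers":5,"delta_pos":[0.1,0,7],"spin":0},{"fingers":5,"delta_pos":[0.1,0,7],"spin":0}]'
python3 -m inch '[{"fingers":0,"delta_pos":[0,0,0],"spin":0},{"fingers":0,"delta_pos":[0,0,0],"spin":0},{"fingers":0,"delta_pos":[0,0,0],"spin":0},{"fingers":0,"delta_pos":[0,0,0],"spin":0},{"fingers":0,"delta_pos":[0,0,0],"spin":0},{"fingers":0,"delta_pos":[0,0,-1],"spin":0},{"fingers":0,"delta_pos":[0,0,-4],"spin":0},{"fingers":0,"delta_pos":[0,0,-8],"spin":0},{"fingers":0,"delta_pos":[0,0,-12],"spin":0},{"fingers":0,"delta_pos":[0,0,-15],"spin":0},{"fingers":0,"delta_pos":[0,0,-15],"spin":0},{"fingers":0,"delta_pos":[0,0,-15],"spin":0}]'
python3 - <<'E'
from h import *
go([.522,-.0814,.10],-94.6)
E
```

```text
time_s: 11.75
tcp_pos: [0.6227, -0.2702, 0.0157]
ee_rot: [[-0.079, -0.997, 0.003], [-0.997, 0.079, -0.001], [0.001, -0.003, -1.0]]
wrist_force: [-0.7, 0.4, -0.0]
gripper_width: 0.579
time_s: 12.95
tcp_pos: [0.6213, -0.2705, 0.1643]
ee_rot: [[-0.081, -0.997, 0.002], [-0.997, 0.081, 0.0], [-0.0, -0.002, -1.0]]
wrist_force: [-0.3, -0.4, -1.2]
gripper_width: 0.384
pos [ 0.6213 -0.2705  0.1643] az -94.64 delta_cm [-18.05  11.44   6.42] spin -0.04 t 12.95
```

```bash
python3 -m inch '[{"fingers":0,"delta_pos":[-18,11.4,0],"spin":0},{"fingers":0,"delta_pos":[-18,11.4,0],"spin":0},{"fingers":0,"delta_pos":[-18,11.4,0],"spin":0},{"fingers":0,"delta_pos":[-18,11.4,0],"spin":0},{"fingers":0,"delta_pos":[-18,11.4,3],"spin":0},{"fingers":0,"delta_pos":[-18,11.4,6],"spin":0},{"fingers":0,"delta_pos":[-18,11.4,6],"spin":0},{"fingers":0,"delta_pos":[-18,11.4,6],"spin":0},{"fingers":0,"delta_pos":[-18,11.4,6],"spin":0}]'
python3 - <<'E'
from h import *
go([.522,-.0814,.0183],-94.6)
im=capture("scene");cv2.imwrite("pics/s8.png",cv2.resize(im[130:260,200:400],(800,520))[:,:,::-1])
im=capture("wrist");cv2.imwrite("pics/w8.png",im[:,:,::-1])
E
```

```text
time_s: 13.85
tcp_pos: [0.5232, -0.0824, 0.1044]
ee_rot: [[-0.081, -0.997, 0.002], [-0.997, 0.081, -0.0], [0.0, -0.002, -1.0]]
wrist_force: [0.6, 1.2, -0.2]
gripper_width: 0.381
pos [ 0.5232 -0.0824  0.1044] az -94.64 delta_cm [-0.1   0.14  8.61] spin -0.04 t 13.85
```

View pics/s8.png

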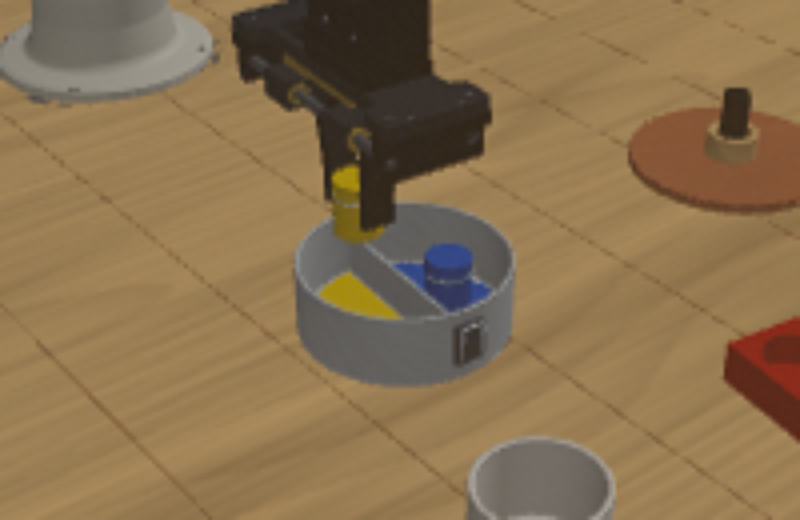

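View pics/w8.png

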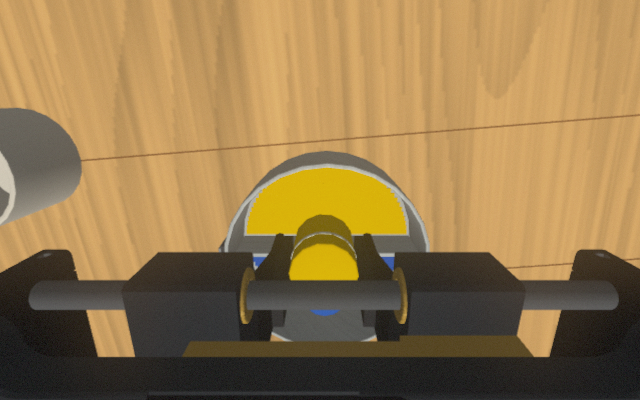

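The yellow tub is over its half and centred at column 324. I'll lower it.

```bash
python3 -m inch '[{"fingers":0,"delta_pos":[0,0.1,3],"spin":0},{"fingers":0,"delta_pos":[0,0.1,6],"spin":0},{"fingers":0,"delta_pos":[0,0.1,7.5],"spin":0},{"fingers":0,"delta_pos":[0,0.1,8.3],"spin":0},{"fingers":0,"delta_pos":[0,0.1,8.3],"spin":0},{"fingers":0,"delta_pos":[0,0.1,8.4],"spin":0}]'
python3 -m inch '[{"fingers":0,"delta_pos":[0,0,0.1],"spin":0},{"fingers":0,"delta_pos":[0,0,0.2],"spin":0}]'
python3 -m inch '[{"fingers":0,"delta_pos":[0,0,0.1],"spin":0},{"fingers":0,"delta_pos":[0,0,0.1],"spin":0}]'
```

```text
time_s: 14.55
tcp_pos: [0.5223, -0.082, 0.0206]
ee_rot: [[-0.08, -0.997, 0.002], [-0.997, 0.08, 0.0], [-0.0, -0.002, -1.0]]
wrist_force: [-0.0, -0.1, -1.2]
gripper_width: 0.384
time_s: 14.75
tcp_pos: [0.5218, -0.0819, 0.0185]
ee_rot: [[-0.08, -0.997, 0.002], [-0.997, 0.08, 0.0], [-0.0, -0.002, -1.0]]
wrist_force: [-1.0, 2.2, 8.3]
gripper_width: 0.382
time_s: 14.95
tcp_pos: [0.5218, -0.0819, 0.0184]
ee_rot: [[-0.08, -0.997, 0.002], [-0.997, 0.08, -0.0], [0.0, -0.002, -1.0]]
wrist_force: [-1.9, 1.4, 8.4]
gripper_width: 0.385
```

```bash
python3 -m inch '[{"fingers":0,"delta_pos":[0,0,-0.1],"spin":0},{"fingers":5,"delta_pos":[0,0,-0.1],"spin":0},{"fingers":5,"delta_pos":[0,0,-0.1],"spin":0},{"fingers":5,"delta_pos":[0,0,-0.1],"spin":0},{"fingers":5,"delta_pos":[0,0,-2],"spin":0},{"fingers":5,"delta_pos":[0,0,-5],"spin":0},{"fingers":5,"delta_pos":[0,0,-10],"spin":0},{"fingers":5,"delta_pos":[0,0,-15],"spin":0},{"fingers":5,"delta_pos":[0,0,-20],"spin":0},{"fingers":5,"delta_pos":[-12,1.2,-20],"spin":0},{"fingers":5,"delta_pos":[-51,5.3,-20],"spin":0},{"fingers":5,"delta_pos":[-51,5.3,-20],"spin":0},{"fingers":5,"delta_pos":[-51,5.3,-20],"spin":0},{"fingers":5,"delta_pos":[-51,5.3,-20],"spin":0},{"fingers":5,"delta_pos":[-51,5.3,-20],"spin":0},{"fingers":5,"delta_pos":[-51,5.3,-20],"spin":0},{"fingers":5,"delta_pos":[-51,5.3,-20],"spin":0},{"fingers":5,"delta_pos":[-51,5.3,-20],"spin":0},{"fingers":5,"delta_pos":[-51,5.3,-20],"spin":0},{"fingers":5,"delta_pos":[-51,5.3,-20],"spin":0}]'
python3 - <<'E'
from h import *
go([.508,.3,.04],-94.6)
c=get_calibration("wrist");im=capture("wrist");cv2.imwrite("pics/w9.png",im[:,:,::-1]);np.save("w9T.npy",c['T'])
for t,z in(("inner_knob",.053),("collar",.0245),("cover",.011)):
    for r in spot_point("wrist",t)[:1]:
        uv=np.array(r['location'])*[640,400];print(t,round(r['conf'],2),uv.round(1),np.round(onz(c,uv,z),4))
im=capture("scene");cv2.imwrite("pics/s9.png",cv2.resize(im[130:260,200:400],(800,520))[:,:,::-1])
im=capture("top");cv2.imwrite("pics/t9.png",cv2.resize(im[150:300,200:450],(800,480))[:,:,::-1])
E
```

```text
time_s: 16.95
tcp_pos: [0.5085, 0.4351, 0.2149]
ee_rot: [[-0.077, -0.997, -0.0], [-0.997, 0.077, -0.0], [0.0, 0.0, -1.0]]
wrist_force: [-0.3, -0.9, -0.0]
gripper_width: 0.575
pos [0.5085 0.4351 0.2149] az -94.4 delta_cm [13.47 -0.99 17.5 ] spin 0.2 t 16.95
inner_knob 0.85 [307.3  38.4] [0.5135 0.3026 0.053 ]
collar 0.87 [307.6  43.1] [0.5145 0.3023 0.0245]
cover 0.7 [308.1  43.7] [0.5145 0.3009 0.011 ]
```

View pics/w9.png

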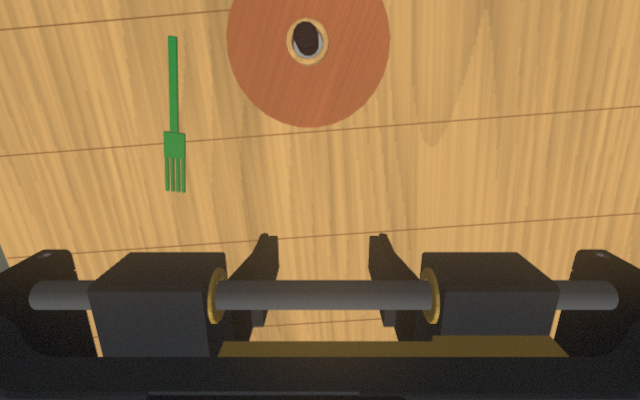

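View pics/s9.png

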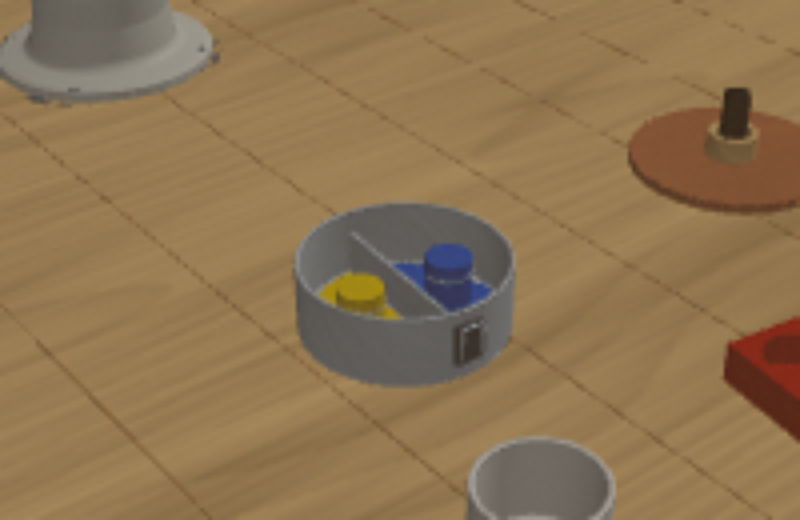

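View pics/t9.png

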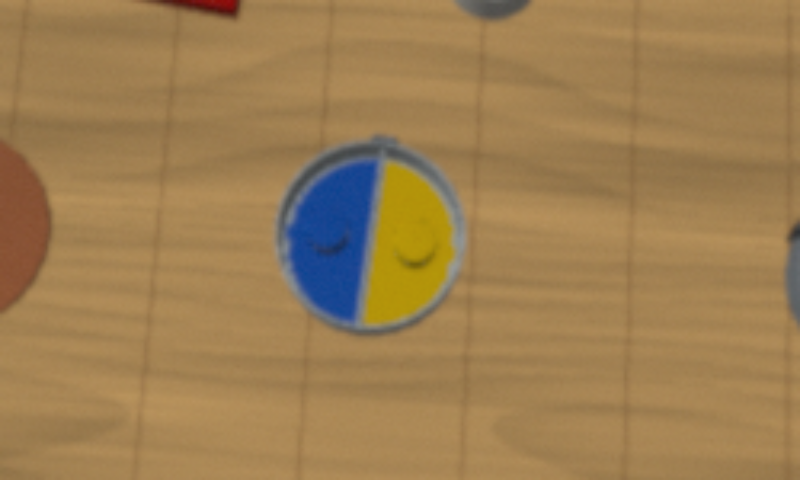

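Both tubs stand in the right halves and the tier is unmoved. The knob is at about (307,38) and the cover's edge spans columns 227–389. I'll fit the circle and check the knob.

```bash
python3 - <<'E'
from h import *
from scipy.optimize import least_squares
c=dict(get_calibration("wrist"));c['T']=np.load("w9T.npy")
im=cv2.imread("pics/w9.png");h=cv2.cvtColor(im,cv2.COLOR_BGR2HSV)
print(h[100,270],h[200,350],h[40,306])
m=((h[...,0]<12)&(h[...,1]>110)&(h[...,2]>90)).astype(np.uint8);m[140:]=0
k,l,st,ce=cv2.connectedComponentsWithStats(m);i=1+np.argmax(st[1:,4]);print(st[i])
cn=max(cv2.findContours((l==i).astype(np.uint8),0,1)[0],key=len)[:,0];cn=cn[cn[:,1]>2]
Q=np.array([onz(c,p,.014)[:2] for p in cn])
r=least_squares(lambda v:np.hypot(*(Q-v[:2]).T)-v[2],[.51,.3,.084],loss='soft_l1',f_scale=.001);print('cover',r.x)
k=((h[...,2]<75)).astype(np.uint8);k[75:]=0;k[:,:285]=0;k[:,330:]=0
n,l,st,ce=cv2.connectedComponentsWithStats(k);i=1+np.argmax(st[1:,4]);print('knob',st[i],ce[i],onz(c,ce[i],.053))
for x,y in((.5135,.3026),(.512,.301)):
  for z in(.035,.07): print((x,y,z),proj(c,[x,y,z]).round(1),'r px',(proj(c,[x+.011,y,z])-proj(c,[x,y,z])).round(1))
ys,xs=np.nonzero(l==i);
for v in range(18,64,3):
    q=xs[ys==v]; print(v,(q.min(),q.max()) if len(q) else None,end=' ')
E
```

```text
[ 12 156 170] [ 17 128 196] [ 9 90 65]
[  227     0   162   127 14550]
cover [0.51485584 0.30134103 0.08185121]
knob [294  22  24  33 622] [305.96141479  37.86495177] [0.51467604 0.30208753 0.053     ]
(0.5135, 0.3026, 0.035) [308.2  41.6] r px [-11.4   1. ]
(0.5135, 0.3026, 0.07) [306.4  35. ] r px [-12.7   1.1]
(0.512, 0.301, 0.035) [309.6  39.6] r px [-11.4   1. ]
(0.512, 0.301, 0.07) [308.   32.8] r px [-12.8   1.1]
18 None 21 None 24 (np.int64(299), np.int64(311)) 27 (np.int64(296), np.int64(314)) 30 (np.int64(294), np.int64(315)) 33 (np.int64(294), np.int64(316)) 36 (np.int64(294), np.int64(317)) 39 (np.int64(294), np.int64(317)) 42 (np.int64(296), np.int64(317)) 45 (np.int64(297), np.int64(317)) 48 (np.int64(299), np.int64(316)) 51 (np.int64(301), np.int64(315)) 54 (np.int64(305), np.int64(310)) 57 None 60 None 63 None
```

```bash
python3 - <<'E'
from h import *
go([.5146,.302,.041],-94.6)
E
```

```text
pos [0.5095 0.4292 0.2168] az -94.69 delta_cm [12.63 -1.55 17.58] spin -0.09 t 17.25
```

```bash
python3 -m inch '[{"fingers":5,"delta_pos":[12.6,-1.5,3],"spin":0},{"fingers":5,"delta_pos":[12.6,-1.5,9],"spin":0},{"fingers":5,"delta_pos":[12.6,-1.5,9],"spin":0},{"fingers":5,"delta_pos":[12.6,-1.5,9],"spin":0},{"fingers":5,"delta_pos":[12.6,-1.5,9],"spin":0},{"fingers":5,"delta_pos":[12.6,-1.5,9],"spin":0},{"fingers":5,"delta_pos":[12.6,-1.5,9],"spin":0}]'
python3 - <<'E'
from h import *
go([.5146,.302,.041],-94.6)
c=get_calibration("wrist");im=capture("wrist");cv2.imwrite("pics/w10.png",im[:,:,::-1])
for x,y in((.5146,.302),):
  for z in(.035,.07): print((x,y,z),proj(c,[x,y,z]).round(1),'r px',(proj(c,[x+.011,y,z])-proj(c,[x,y,z])).round(1))
E
```

```text
time_s: 17.95
tcp_pos: [0.5153, 0.3055, 0.1284]
ee_rot: [[-0.08, -0.997, 0.003], [-0.997, 0.08, 0.003], [-0.003, -0.003, -1.0]]
wrist_force: [0.3, -0.7, 0.3]
gripper_width: 0.574
pos [0.5153 0.3055 0.1284] az -94.57 delta_cm [0.38 0.07 8.74] spin 0.03 t 17.95
(0.5146, 0.302, 0.035) [325.1 195. ] r px [-13.3   1. ]
(0.5146, 0.302, 0.07) [325.2 209.1] r px [-15.2   1.1]
```

View pics/w10.png

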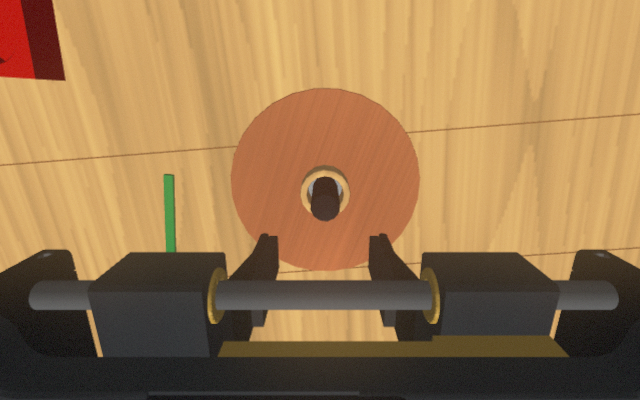

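The knob top is at about (325,206), within 3 mm of the prediction. I'll settle and descend.

```bash
python3 - <<'E'
from h import *
im=cv2.imread("pics/w10.png");h=cv2.cvtColor(im,cv2.COLOR_BGR2HSV)
k=((h[...,2]<80)).astype(np.uint8);k[230:]=0;k[:,:295]=0;k[:,355:]=0
n,l,st,ce=cv2.connectedComponentsWithStats(k);i=1+np.argmax(st[1:,4]);print('knob',st[i],ce[i])
capture("wrist")
go([.5146,.301,.041],-94.6)
E
```

```text
knob [311 177  28  43 984] [324.58638211 198.45121951]
pos [0.5148 0.3053 0.1278] az -94.55 delta_cm [ 0.45 -0.    8.68] spin 0.05 t 18.05
```

```bash
python3 -m inch '[{"fingers":5,"delta_pos":[0.5,0,3],"spin":0},{"fingers":5,"delta_pos":[0.5,0,6],"spin":0},{"fingers":5,"delta_pos":[0.5,0,8],"spin":0},{"fingers":5,"delta_pos":[0.5,0,8.6],"spin":0},{"fingers":5,"delta_pos":[0.5,0,8.6],"spin":0},{"fingers":5,"delta_pos":[0.5,0,8.6],"spin":0}]'
python3 - <<'E'
from h import *
im=capture("scene");cv2.imwrite("pics/s11.png",cv2.resize(im[90:220,300:500],(800,520))[:,:,::-1])
go([.5146,.300,.041],-94.6)
E
```

```text
time_s: 18.65
tcp_pos: [0.5146, 0.2999, 0.0418]
ee_rot: [[-0.08, -0.997, 0.002], [-0.997, 0.08, 0.002], [-0.002, -0.002, -1.0]]
wrist_force: [-0.3, 0.0, 0.4]
gripper_width: 0.577
pos [0.5146 0.2999 0.0421] az -94.57 delta_cm [-0.01  0.01  0.11] spin 0.03 t 18.7
```

View pics/s11.png

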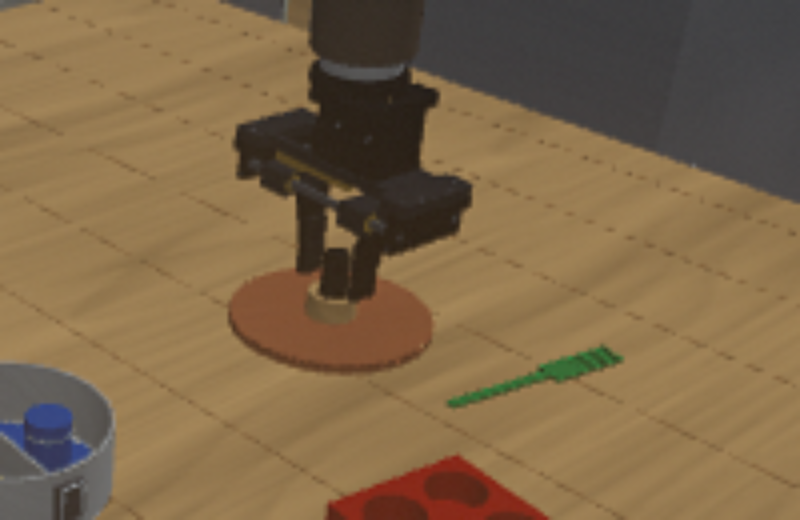

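The fingers straddle the knob just above the collar. I'll close and lift slowly.

```bash
python3 -m inch '[{"fingers":0,"delta_pos":[0,0,0],"spin":0},{"fingers":0,"delta_pos":[0,0,0],"spin":0},{"fingers":0,"delta_pos":[0,0,0],"spin":0},{"fingers":0,"delta_pos":[0,0,0],"spin":0},{"fingers":0,"delta_pos":[0,0,0],"spin":0},{"fingers":0,"delta_pos":[0,0,0],"spin":0}]'
python3 -m inch '[{"fingers":0,"delta_pos":[0,0,-0.5],"spin":0},{"fingers":0,"delta_pos":[0,0,-1.5],"spin":0},{"fingers":0,"delta_pos":[0,0,-3],"spin":0},{"fingers":0,"delta_pos":[0,0,-5],"spin":0},{"fingers":0,"delta_pos":[0,0,-7],"spin":0},{"fingers":0,"delta_pos":[0,0,-9],"spin":0},{"fingers":0,"delta_pos":[0,0,-11],"spin":0},{"fingers":0,"delta_pos":[0,0,-12],"spin":0},{"fingers":0,"delta_pos":[0,0,-12],"spin":0},{"fingers":0,"delta_pos":[0,0,-12],"spin":0}]'
python3 - <<'E'
from h import *
im=capture("scene");cv2.imwrite("pics/s12.png",cv2.resize(im[50:220,280:500],(800,618))[:590,:,::-1])
im=capture("wrist");cv2.imwrite("pics/w12.png",im[:,:,::-1])
go([.525,-.0455,.20],-94.6)
E
```

```text
time_s: 19.3
tcp_pos: [0.5139, 0.2989, 0.0407]
ee_rot: [[-0.081, -0.997, 0.0], [-0.997, 0.081, 0.0], [-0.0, -0.0, -1.0]]
wrist_force: [0.6, -0.2, 0.9]
gripper_width: 0.24
time_s: 20.3
tcp_pos: [0.5129, 0.2984, 0.1595]
ee_rot: [[-0.081, -0.997, -0.002], [-0.997, 0.081, -0.001], [0.001, 0.002, -1.0]]
wrist_force: [0.0, -0.2, -5.8]
gripper_width: 0.241
pos [0.5129 0.2982 0.1589] az -94.64 delta_cm [34.17 -3.98 -4.04] spin -0.04 t 20.4
```

View pics/s12.png

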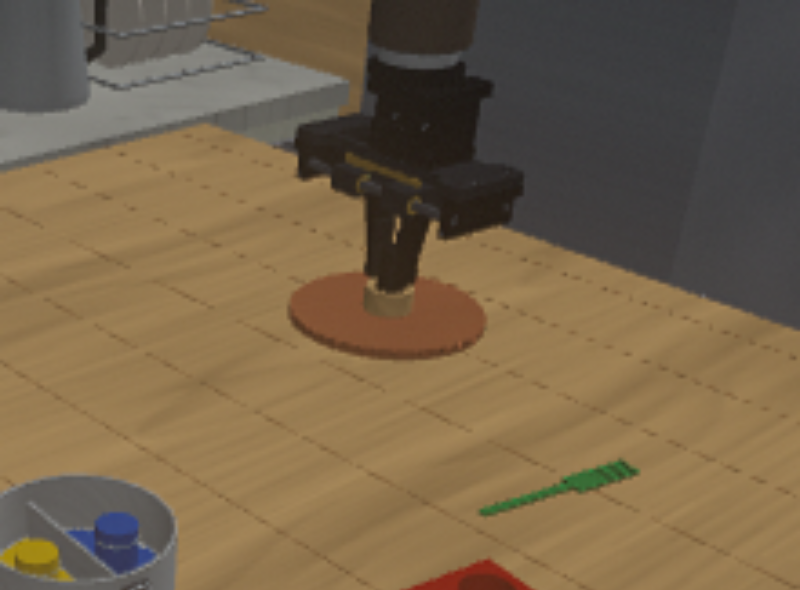

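View pics/w12.png

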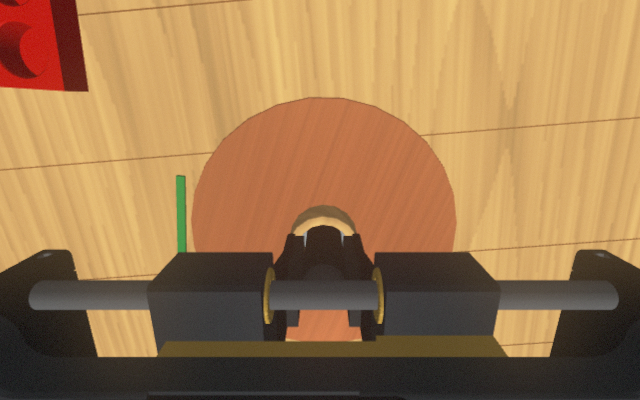

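The lid and cover are lifted level together and the opening is 21 mm. I'll carry them over smoothly.

```bash
python3 -m inch '[{"fingers":0,"delta_pos":[1,-0.1,0],"spin":0},{"fingers":0,"delta_pos":[3,-0.4,0],"spin":0},{"fingers":0,"delta_pos":[6,-0.7,0],"spin":0},{"fingers":0,"delta_pos":[9,-1,0],"spin":0},{"fingers":0,"delta_pos":[12,-1.4,0],"spin":0},{"fingers":0,"delta_pos":[15,-1.7,0],"spin":0},{"fingers":0,"delta_pos":[18,-2.1,0],"spin":0},{"fingers":0,"delta_pos":[21,-2.5,0],"spin":0},{"fingers":0,"delta_pos":[24,-2.8,0],"spin":0},{"fingers":0,"delta_pos":[27,-3.2,0],"spin":0},{"fingers":0,"delta_pos":[30,-3.5,0],"spin":0},{"fingers":0,"delta_pos":[32.5,-3.8,0],"spin":0},{"fingers":0,"delta_pos":[33.7,-3.9,0],"spin":0},{"fingers":0,"delta_pos":[34.2,-4,0],"spin":0},{"fingers":0,"delta_pos":[34.2,-4,0],"spin":0},{"fingers":0,"delta_pos":[34.2,-4,0],"spin":0}]'
python3 - <<'E'
from h import *
im=capture("scene");cv2.imwrite("pics/s13.png",cv2.resize(im[90:250,200:400],(750,600))[:,:,::-1])
im=capture("wrist");cv2.imwrite("pics/w13.png",im[:,:,::-1])
go([.525,-.0455,.087],-94.6)
E
```

```text
time_s: 22.0
tcp_pos: [0.526, -0.0448, 0.1605]
ee_rot: [[-0.08, -0.997, 0.0], [-0.997, 0.08, 0.0], [-0.0, -0.0, -1.0]]
wrist_force: [0.2, -1.0, -5.3]
gripper_width: 0.245
pos [ 0.5261 -0.0445  0.1606] az -94.55 delta_cm [0.11 0.11 7.36] spin 0.05 t 22.1
```

View pics/s13.png

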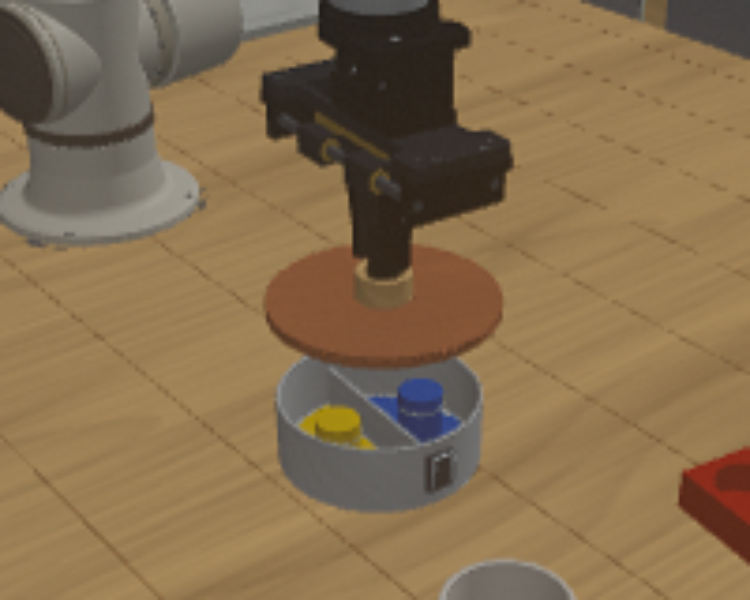

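View pics/w13.png

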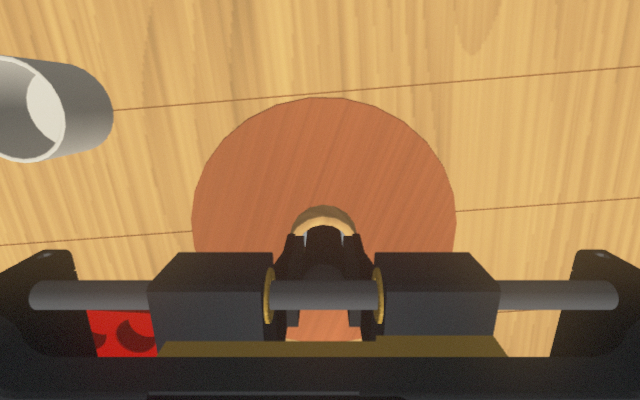

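```bash
python3 - <<'E'
from h import *
from scipy.optimize import least_squares
c=get_calibration("scene")
a=np.linspace(0,2*np.pi,200)
for x,y in((.525,-.0455),(.53,-.0455),(.525,-.0405)):
  for z,r in((.054,.076),(.1315,.084)):
    P=np.array([proj(c,[x+r*np.cos(t),y+r*np.sin(t),z]) for t in a]);print((x,y),z,P.min(0).round(1),P.max(0).round(1),'mid',((P.min(0)+P.max(0))/2).round(1))
c=get_calibration("wrist");im=cv2.imread("pics/w13.png");h=cv2.cvtColor(im,cv2.COLOR_BGR2HSV)
m=((h[...,0]<13)&(h[...,1]>110)&(h[...,2]>90)).astype(np.uint8);m[225:]=0;m[:,:150]=0
k,l,st,ce=cv2.connectedComponentsWithStats(m);i=1+np.argmax(st[1:,4]);print(st[i])
cn=max(cv2.findContours((l==i).astype(np.uint8),0,1)[0],key=len)[:,0];cn=cn[(cn[:,1]<205)&~((abs(cn[:,0]-324)<60)&(cn[:,1]>190))]
s=sense();print(s['tcp_pos'])
Q=np.array([onz(c,p,.1325)[:2] for p in cn])
r=least_squares(lambda v:np.hypot(*(Q-v[:2]).T)-v[2],[.525,-.04,.084],loss='soft_l1',f_scale=.001);print('cover',r.x)
r=least_squares(lambda v:np.hypot(*(Q-v[:2]).T)-.084,[.525,-.04],loss='soft_l1',f_scale=.001);print('cover',r.x)
E
```

```text
(0.525, -0.0455) 0.054 [273.9 180.1] [329.4 210.1] mid [301.7 195.1]
(0.525, -0.0455) 0.1315 [269.4 154.9] [333.4 186.1] mid [301.4 170.5]
(0.53, -0.0455) 0.054 [275.  180.8] [330.7 211. ] mid [302.8 195.9]
(0.53, -0.0455) 0.1315 [270.5 155.6] [334.7 186.9] mid [302.6 171.2]
(0.525, -0.0405) 0.054 [275.4 179.6] [330.8 209.4] mid [303.1 194.5]
(0.525, -0.0405) 0.1315 [271.  154.4] [334.9 185.4] mid [302.9 169.9]
[  191    98   265   127 25761]
[ 0.52613712 -0.04446626  0.16055079]
cover [ 0.52711743 -0.0420797   0.08301275]
cover [ 0.52721266 -0.04088621]
```

The cover reads about 3 mm toward +y of the TCP, partly collar play, so I'll aim about 2 mm further. Then lower in small steps, watching the force.

```bash
python3 -m inch '[{"fingers":0,"delta_pos":[0.2,0.1,1],"spin":0},{"fingers":0,"delta_pos":[0.3,0.1,2.5],"spin":0},{"fingers":0,"delta_pos":[0.3,0.1,4],"spin":0},{"fingers":0,"delta_pos":[0.3,0.1,5],"spin":0},{"fingers":0,"delta_pos":[0.3,0.1,5.5],"spin":0},{"fingers":0,"delta_pos":[0.3,0.1,5.5],"spin":0},{"fingers":0,"delta_pos":[0.3,0.1,5.5],"spin":0}]'
python3 - <<'E'
from h import *
im=capture("scene");cv2.imwrite("pics/s14.png",cv2.resize(im[110:250,215:390],(750,600))[:,:,::-1])
go([.5245,-.047,.087],-94.6)
E
```

```text
time_s: 22.8
tcp_pos: [0.5254, -0.048, 0.106]
ee_rot: [[-0.08, -0.997, 0.001], [-0.997, 0.08, -0.0], [-0.0, -0.001, -1.0]]
wrist_force: [-0.3, 0.1, -4.7]
gripper_width: 0.242
pos [ 0.5255 -0.048   0.1062] az -94.59 delta_cm [-0.09  0.12  1.92] spin 0.01 t 22.85
```

View pics/s14.png

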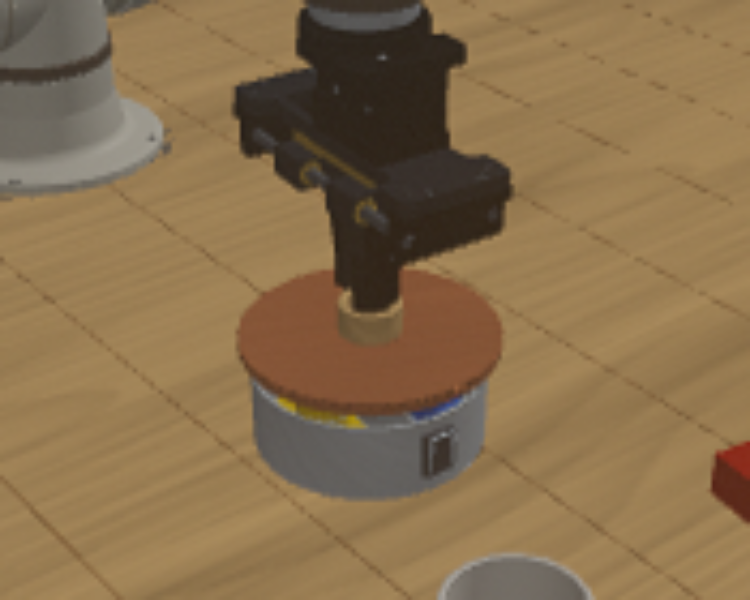

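The cover's centre column (370) matches the tier's (369.5). Lowering.

```bash
python3 -m inch '[{"fingers":0,"delta_pos":[-0.05,0.05,0.3],"spin":0},{"fingers":0,"delta_pos":[-0.05,0.05,0.6],"spin":0},{"fingers":0,"delta_pos":[-0.05,0.05,0.9],"spin":0},{"fingers":0,"delta_pos":[-0.05,0.05,0.9],"spin":0}]'
python3 -m inch '[{"fingers":0,"delta_pos":[0,0,0.2],"spin":0},{"fingers":0,"delta_pos":[0,0,0.4],"spin":0},{"fingers":0,"delta_pos":[0,0,0.4],"spin":0}]'
python3 -m inch '[{"fingers":0,"delta_pos":[0,0,0.2],"spin":0},{"fingers":0,"delta_pos":[0,0,0.3],"spin":0},{"fingers":0,"delta_pos":[0,0,0.3],"spin":0}]'
```

```text
time_s: 23.25
tcp_pos: [0.524, -0.0477, 0.096]
ee_rot: [[-0.081, -0.997, -0.001], [-0.997, 0.081, -0.0], [0.0, 0.001, -1.0]]
wrist_force: [-0.6, 0.2, -5.5]
gripper_width: 0.245
time_s: 23.55
tcp_pos: [0.5241, -0.0476, 0.0922]
ee_rot: [[-0.081, -0.997, -0.001], [-0.997, 0.081, -0.0], [0.0, 0.001, -1.0]]
wrist_force: [-0.1, 0.8, -5.7]
gripper_width: 0.241
time_s: 23.85
tcp_pos: [0.5243, -0.0476, 0.0894]
ee_rot: [[-0.081, -0.997, -0.0], [-0.997, 0.081, -0.0], [0.0, 0.0, -1.0]]
wrist_force: [0.0, -0.2, -5.4]
gripper_width: 0.241
```

```bash
python3 -m inch '[{"fingers":0,"delta_pos":[0,0,0.1],"spin":0},{"fingers":0,"delta_pos":[0,0,0.1],"spin":0}]'
python3 -m inch '[{"fingers":0,"delta_pos":[0,0,0.1],"spin":0},{"fingers":0,"delta_pos":[0,0,0.1],"spin":0}]'
python3 -m inch '[{"fingers":0,"delta_pos":[0,0,0.1],"spin":0},{"fingers":0,"delta_pos":[0,0,0.1],"spin":0}]'
```

```text
time_s: 24.05
tcp_pos: [0.5243, -0.0476, 0.0885]
ee_rot: [[-0.081, -0.997, -0.0], [-0.997, 0.081, 0.0], [0.0, 0.0, -1.0]]
wrist_force: [0.0, 0.4, -5.1]
gripper_width: 0.241
time_s: 24.25
tcp_pos: [0.5243, -0.0476, 0.0875]
ee_rot: [[-0.081, -0.997, -0.0], [-0.997, 0.081, -0.0], [0.0, 0.0, -1.0]]
wrist_force: [0.0, 0.3, -6.4]
gripper_width: 0.246
time_s: 24.45
tcp_pos: [0.5245, -0.0476, 0.0868]
ee_rot: [[-0.08, -0.997, 0.0], [-0.997, 0.08, -0.0], [0.0, -0.0, -1.0]]
wrist_force: [0.6, 0.7, -4.5]
gripper_width: 0.246
```

```bash
python3 -m inch '[{"fingers":0,"delta_pos":[0,0,0.1],"spin":0},{"fingers":0,"delta_pos":[0,0,0.1],"spin":0}]'
python3 -m inch '[{"fingers":0,"delta_pos":[0,0,0.1],"spin":0},{"fingers":0,"delta_pos":[0,0,0.1],"spin":0}]'
```

```text
time_s: 24.65
tcp_pos: [0.5246, -0.0476, 0.0867]
ee_rot: [[-0.08, -0.997, 0.001], [-0.997, 0.08, -0.0], [0.0, -0.001, -1.0]]
wrist_force: [-3.8, 1.3, 4.4]
gripper_width: 0.244
time_s: 24.85
tcp_pos: [0.5245, -0.0476, 0.0866]
ee_rot: [[-0.08, -0.997, 0.001], [-0.997, 0.08, -0.0], [0.0, -0.001, -1.0]]
wrist_force: [-5.1, 2.3, 10.1]
gripper_width: 0.242
```

Contact came at z=0.0867 against 0.0867 expected, so the lid is home. I'll unload, open and rise a little to check.

```bash
python3 -m inch '[{"fingers":0,"delta_pos":[0,0,-0.15],"spin":0},{"fingers":0,"delta_pos":[0,0,-0.15],"spin":0},{"fingers":6.5,"delta_pos":[0,0,-0.15],"spin":0},{"fingers":6.5,"delta_pos":[0,0,-0.15],"spin":0},{"fingers":6.5,"delta_pos":[0,0,-0.15],"spin":0},{"fingers":6.5,"delta_pos":[0,0,-0.15],"spin":0},{"fingers":6.5,"delta_pos":[0,0,-0.15],"spin":0},{"fingers":6.5,"delta_pos":[0,0,-2],"spin":0},{"fingers":6.5,"delta_pos":[0,0,-5],"spin":0},{"fingers":6.5,"delta_pos":[0,0,-8],"spin":0},{"fingers":6.5,"delta_pos":[0,0,-8],"spin":0},{"fingers":6.5,"delta_pos":[0,0,-8],"spin":0}]'
python3 - <<'E'
from h import *
im=capture("scene");cv2.imwrite("pics/s15.png",cv2.resize(im[110:250,215:390],(750,600))[:,:,::-1]);cv2.imwrite("pics/s15raw.png",im[:,:,::-1])
c=get_calibration("wrist");np.save("w15T.npy",c['T']);im=capture("wrist");cv2.imwrite("pics/w15.png",im[:,:,::-1])
go([.525,-.0455,.070],-94.6)
for x,y in((.5245,-.0476),):
  for z in(.081,.116): print((x,y,z),proj(c,[x,y,z]).round(1),'r px',(proj(c,[x+.011,y,z])-proj(c,[x,y,z])).round(1))
E
```

```text
time_s: 26.05
tcp_pos: [0.5246, -0.0475, 0.165]
ee_rot: [[-0.081, -0.997, 0.002], [-0.997, 0.081, 0.001], [-0.001, -0.001, -1.0]]
wrist_force: [-0.6, -0.0, -0.5]
gripper_width: 0.746
pos [ 0.5236 -0.0477  0.1635] az -94.64 delta_cm [-0.23 -0.14  9.35] spin -0.04 t 26.15
(0.5245, -0.0476, 0.081) [323.4 203.3] r px [-13.8   1.1]
(0.5245, -0.0476, 0.116) [323.4 219.1] r px [-15.8   1.2]
```

View pics/s15.png

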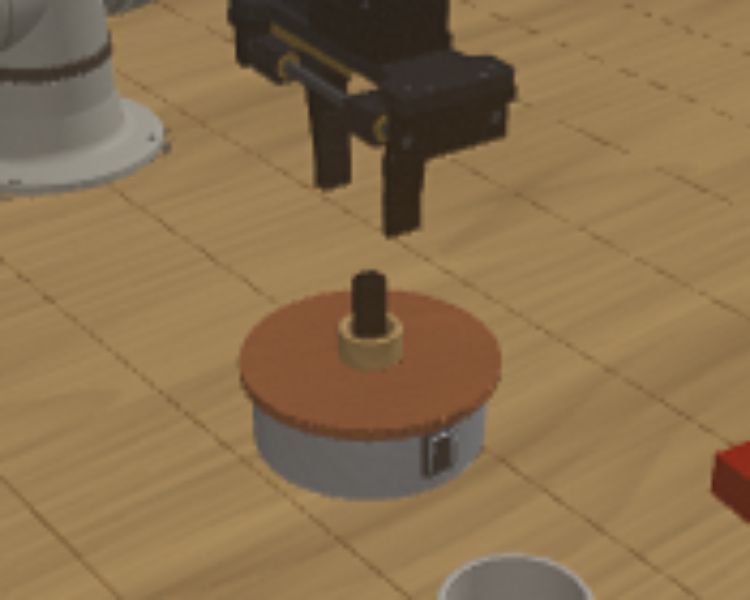

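View pics/w15.png

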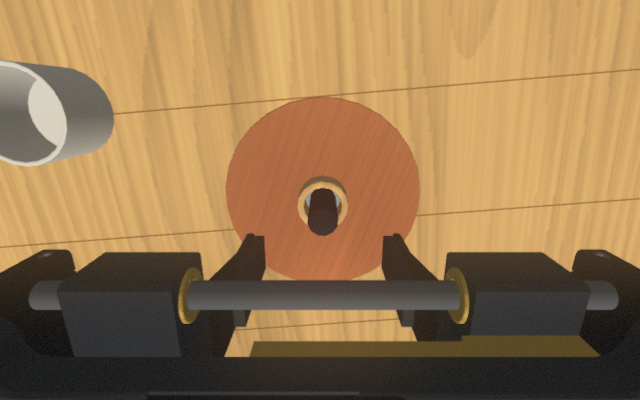

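The lid and cover sit level on the tier and the knob stands clear. I'll locate the collar.

```bash
python3 - <<'E'
from h import *
from scipy.optimize import least_squares
c=dict(get_calibration("wrist"));c['T']=np.load("w15T.npy");im=cv2.imread("pics/w15.png");h=cv2.cvtColor(im,cv2.COLOR_BGR2HSV)
m=((h[...,0]<13)&(h[...,1]>110)&(h[...,2]>90)).astype(np.uint8);m[228:]=0;m[:,:150]=0
k,l,st,ce=cv2.connectedComponentsWithStats(m);i=1+np.argmax(st[1:,4]);print(st[i])
cn=max(cv2.findContours((l==i).astype(np.uint8),0,1)[0],key=len)[:,0];cn=cn[(cn[:,1]<222)&~((abs(cn[:,0]-324)<60)&(cn[:,1]>190))]
Q=np.array([onz(c,p,.060)[:2] for p in cn])
r=least_squares(lambda v:np.hypot(*(Q-v[:2]).T)-v[2],[.525,-.04,.084],loss='soft_l1',f_scale=.001);print('cover',r.x)
c=get_calibration("scene");a=np.linspace(0,2*np.pi,200)
for z in(.060,.065): 
    P=np.array([proj(c,[.525+.084*np.cos(t),-.046+.084*np.sin(t),z]) for t in a]);print(z,P.min(0).round(1),P.max(0).round(1))
im=cv2.imread("pics/s15raw.png");h=cv2.cvtColor(im,cv2.COLOR_BGR2HSV)
m=((h[...,0]<12)&(h[...,1]>110)&(h[...,2]>60)).astype(np.uint8);m[:,:250]=0;m[:,350:]=0;m[:160]=0;m[230:]=0
k,l,st,ce=cv2.connectedComponentsWithStats(m);i=1+np.argmax(st[1:,4]);print('scene cover',st[i])
E
```

```text
[  226    97   194   131 18950]
cover [ 0.52552094 -0.04545611  0.0823166 ]
0.06 [270.7 177. ] [332.3 210.1]
0.065 [270.6 175.5] [332.4 208.5]
scene cover [305 178  27  18 122]
```

```bash
python3 -m inch '[{"fingers":6.5,"delta_pos":[-0.2,-0.1,3],"spin":0},{"fingers":6.5,"delta_pos":[-0.2,-0.1,6],"spin":0},{"fingers":6.5,"delta_pos":[-0.2,-0.1,8],"spin":0},{"fingers":6.5,"delta_pos":[-0.2,-0.1,9],"spin":0},{"fingers":6.5,"delta_pos":[-0.2,-0.1,9.4],"spin":0},{"fingers":6.5,"delta_pos":[-0.2,-0.1,9.4],"spin":0}]'
python3 - <<'E'
from h import *
im=capture("scene");cv2.imwrite("pics/s16.png",cv2.resize(im[110:250,215:390],(750,600),interpolation=cv2.INTER_CUBIC)[:,:,::-1])
go([.5255,-.046,.070],-94.6)
E
```

```text
time_s: 26.75
tcp_pos: [0.5256, -0.0458, 0.0702]
ee_rot: [[-0.08, -0.997, -0.001], [-0.997, 0.08, -0.0], [0.0, 0.001, -1.0]]
wrist_force: [-1.0, 0.5, 0.9]
gripper_width: 0.748
pos [ 0.526  -0.0457  0.0709] az -94.6 delta_cm [0.04 0.05 0.09] spin -0.0 t 26.8
```

View pics/s16.png

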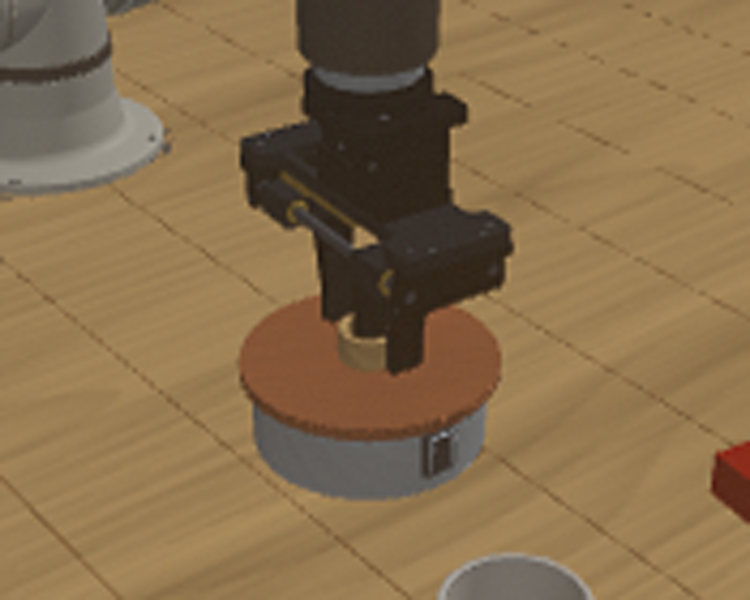

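```bash
python3 -m inch '[{"fingers":0,"delta_pos":[0,0,0],"spin":0},{"fingers":0,"delta_pos":[0,0,0],"spin":0},{"fingers":0,"delta_pos":[0,0,0],"spin":0},{"fingers":0,"delta_pos":[0,0,0],"spin":0},{"fingers":0,"delta_pos":[0,0,0],"spin":0},{"fingers":0,"delta_pos":[0,0,0],"spin":0}]'
python3 -m inch '[{"fingers":0,"delta_pos":[0,0,-0.2],"spin":0},{"fingers":0,"delta_pos":[0,0,-0.4],"spin":0},{"fingers":0,"delta_pos":[0,0,-0.7],"spin":0},{"fingers":0,"delta_pos":[0,0,-1],"spin":0},{"fingers":0,"delta_pos":[0,0,-1],"spin":0},{"fingers":0,"delta_pos":[0,0,-1],"spin":0}]'
python3 - <<'E'
from h import *
im=capture("scene");cv2.imwrite("pics/s17.png",cv2.resize(im[110:250,215:390],(750,600),interpolation=cv2.INTER_CUBIC)[:,:,::-1])
go([.5255,-.046,.070],-94.6)
E
```

```text
time_s: 27.4
tcp_pos: [0.5253, -0.0457, 0.071]
ee_rot: [[-0.08, -0.997, -0.0], [-0.997, 0.08, -0.0], [0.0, 0.0, -1.0]]
wrist_force: [-2.6, 0.0, 5.4]
gripper_width: 0.473
time_s: 28.0
tcp_pos: [0.5256, -0.0457, 0.0806]
ee_rot: [[-0.081, -0.997, 0.0], [-0.997, 0.081, 0.0], [-0.0, -0.0, -1.0]]
wrist_force: [-0.4, 0.3, -2.6]
gripper_width: 0.473
pos [ 0.5255 -0.0457  0.0805] az -94.63 delta_cm [ 0.03 -0.    1.05] spin -0.03 t 28.05
```

View pics/s17.png

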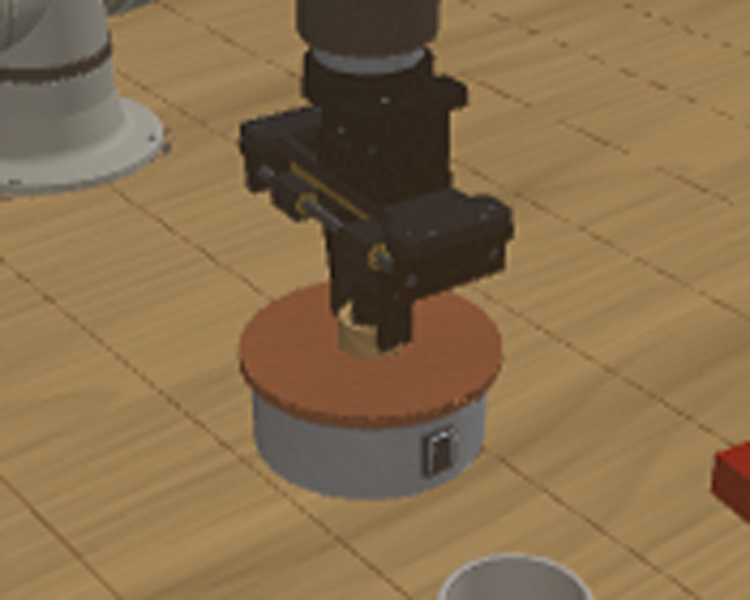

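The cover alone is lifting: load about 2.5 N, opening 41 mm. I'll continue straight up.

```bash
python3 -m inch '[{"fingers":0,"delta_pos":[0,0,-0.3],"spin":0},{"fingers":0,"delta_pos":[0,0,-0.9],"spin":0},{"fingers":0,"delta_pos":[0,0,-1.7],"spin":0},{"fingers":0,"delta_pos":[0,0,-2.6],"spin":0},{"fingers":0,"delta_pos":[0,0,-3.6],"spin":0},{"fingers":0,"delta_pos":[0,0,-4.6],"spin":0},{"fingers":0,"delta_pos":[0,0,-5.6],"spin":0},{"fingers":0,"delta_pos":[0,0,-6.6],"spin":0},{"fingers":0,"delta_pos":[0,0,-7.6],"spin":0},{"fingers":0,"delta_pos":[0,0,-8.5],"spin":0},{"fingers":0,"delta_pos":[0,0,-9.1],"spin":0},{"fingers":0,"delta_pos":[0,0,-9.4],"spin":0},{"fingers":0,"delta_pos":[0,0,-9.4],"spin":0},{"fingers":0,"delta_pos":[0,0,-9.4],"spin":0},{"fingers":0,"delta_pos":[0,0,-9.4],"spin":0}]'
python3 - <<'E'
from h import *
im=capture("scene");cv2.imwrite("pics/s18.png",cv2.resize(im[80:250,205:405],(700,595),interpolation=cv2.INTER_CUBIC)[:,:,::-1]);cv2.imwrite("pics/s18f.png",im[:,:,::-1])
im=capture("wrist");cv2.imwrite("pics/w18.png",im[:,:,::-1])
im=capture("top");cv2.imwrite("pics/t18.png",im[:,:,::-1])
c=get_calibration("scene");s=sense()
print(s['tcp_pos'],s['gripper_width'],s['wrist_force'])
for t,z in(("inner_lid",.046),("inner_knob",.099),("tin",0)):
    for r in spot_point("scene",t)[:1]:
        uv=np.array(r['location'])*[640,400];print(t,round(r['conf'],2),uv.round(1),np.round(onz(c,uv,z),4))
for P in((.525,-.046,.046),(.525,-.046,.116),(.525,-.046,.057)):print(P,proj(c,P).round(1))
E
```

```text
time_s: 29.55
tcp_pos: [0.5252, -0.0457, 0.174]
ee_rot: [[-0.081, -0.997, -0.001], [-0.997, 0.081, -0.0], [0.0, 0.001, -1.0]]
wrist_force: [-0.1, 0.0, -2.4]
gripper_width: 0.472
[ 0.52539039 -0.04572391  0.17419723] 0.47220496818926666 [-0.85866481 -0.40982519 -2.85752736]
inner_lid 0.7 [299.7 198.6] [ 0.5293 -0.0559  0.046 ]
inner_knob 0.72 [302.2 180.4] [ 0.5274 -0.0453  0.099 ]
tin 0.86 [304.  212.5] [ 0.5371 -0.0474  0.    ]
(0.525, -0.046, 0.046) [301.6 196.7]
(0.525, -0.046, 0.116) [301.4 174.6]
(0.525, -0.046, 0.057) [301.6 193.3]
```

View pics/s18.png

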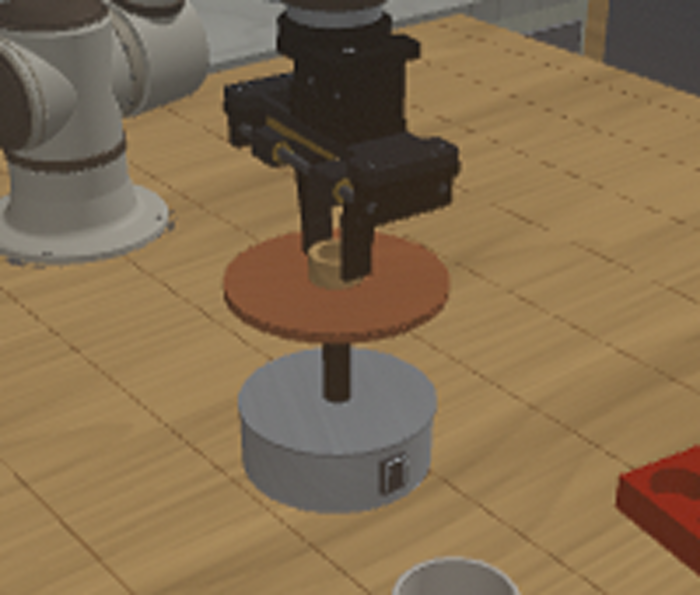

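View pics/s18f.png

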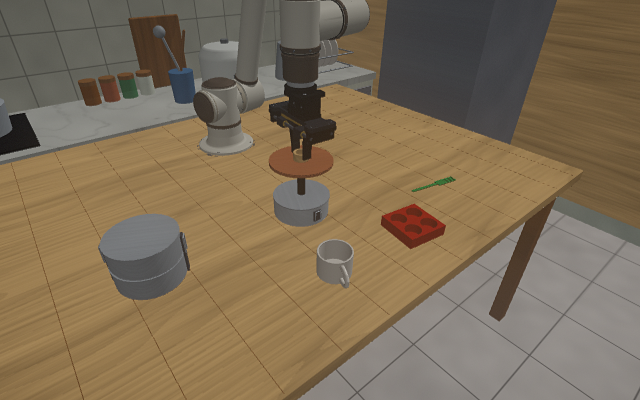

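View pics/w18.png

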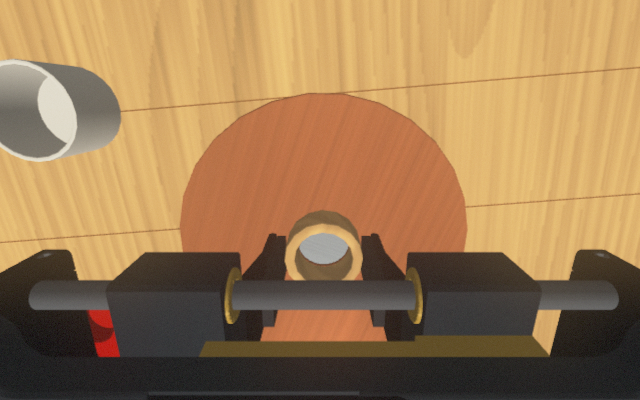

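The inner lid sits flat and flush on the rim, with the cover level about 10 cm above it. The stack, cup, mould and fork are where they started.

```bash
python3 - <<'E'
from station import *
finish_job();print(sense()['time_s'])
E
```

```text
the job is handed in; nothing more can be done
the job is handed in; nothing more can be done
```

I packed the tier, seated the lid and lifted the cover alone. I handed the job in at about 29.7 s of the 67 s allowed. The job reports no verdict, so what follows are my own last checks.

- **Tubs:** the blue tub stands in the blue half and the yellow tub in the yellow half. The scene and top pictures confirmed this before the lid went on.
- **Inner lid:** I carried it over by the knob with the cover on top and lowered it in small steps. It touched at a tool height of 86.7 mm, exactly where a fully home lid should touch, and then I let go. In the last picture it sits flat and flush on the rim.
- **Cover:** I gripped it by the upper half of the wooden collar and lifted it alone. The grip opening is 41 mm and the load about 2.5 N, which matches the 200 g cover. It is held level, raised 10.35 cm from its nested position. I took "10 cm clear" as measured from the inner lid's plate, so the cover's underside is only about 4.5 cm above the top of the knob.
- **Other things:** the tier, stacked tiers, teacup, egg mould and fork look unmoved in the scene view.
- **Disagreements:** the top camera read about 5 mm short in x compared with the wrist camera, so I used the wrist camera. The point finder's final scene reading of the inner lid and tier was about 10 mm off my fit. The picture showed them aligned, so I put this down to detector error.

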